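Set up the sight line on a bowls bias tester

ROBOT

A 6-joint arm with a two-finger parallel gripper is mounted at the origin on the work surface. World frame = base frame: x ahead of the robot, y to its left, z up, the work surface at z = 0. Lengths are in m, angles in rad, forces in N, time in s.
With the tool pointing down it reaches from about 0.35 to 0.775 m from the base axis. Payload 5.5 kg.
Tool frame: the origin (TCP) lies between the finger pads; the fingertips stand 19 mm ahead of it and the grasp point (between the pads) is the TCP (env.tcp_to_tips is the distance from the TCP to the fingertips, in m); z points along the fingers, y is the direction in which the jaws open and shut (so a half turn about z gives the same grasp; the last joint's range is limited). The gripper opens to 85 mm and grips with 20 to 120 N. Pads are 22 mm wide; open, the fingers measure 114 mm over their backs; the gripper's body (76 mm by 85 mm) begins 54 mm behind the grasp point. The pads swing forward as they close: fully open they stand 13 mm farther back than shut.
Start: joints at [-1.46, 0.313, 0.046, 1.304, 0, 1.431], TCP at [0.143, -0.557, 0.212] pointing down, gripper open.
Joint ranges: [-2.76, 2.76], [-0.86, 1.69], [-1.03, 1.26], [-2.2, 2.34], [-1.47, 1.5], [-3.14, 3.14]. Speed limits (rad/s): [2.57, 2.57, 3.14, 3.14, 3.14, 3.14].

INTERFACE

Orientations are given as a unit quaternion [w, x, y, z].
In Python, from workcell import env, eyes, job gives the robot as it stands. The module is installed in compiled form; this text tells all that it offers.
- The arm moves only by the tool move_arm, never from a script. Its argument "commands" is a list of rows, each a list of 3 entries, a list of its own where there are three numbers: the shift along the world's x, y, z as a fraction of full scale, then the turn, a rotation vector about the world's x, y, z as a fraction of full scale, then the gripper command: -1 is shut, 1 is fully open, values between are in proportion. In form: [[[x, y, z], [wx, wy, wz], gripper], ...]. A call has 1 to 5 rows; each row shifts and turns the commanded pose from where the row before left it; what a row does not reach is not made up. Full scale, the value 1, is 0.04 m for a shift and 8 degrees for a turn. A row lasts 1/10 s, in which the tool goes at most 50 mm and 8.59 degrees, less where a joint would pass 70% of its speed; a pose out of reach is approached as far as the arm can. A call with a number of a shift or a turn outside -1 to 1 is refused whole. A call with a gripper value outside its range is refused whole. The fingers move at their own pace and stop on an object; "newtons" is the grip in N (left out, the last holds). Time passes only in rows, so rows that do not move let the fingers close. It gives the time, the measured TCP pose, the force and the opening at its end, in the units of the state.
- env.get_state(): the state, without advancing time (a new reading comes with each control period).
- eyes.read_camera(name): name is "scene" or "side" or "wrist"; returns a dict with "frame" (384x512x3 uint8, red, green, blue), "mtx" (3x3 intrinsics, pixels), "camera_from_world" (4x4, takes a point from world to camera coordinates); the wrist camera has in their place "mount" (4x4, takes a point from camera to tool coordinates, whose origin is the TCP and whose axes are the flange's). Camera axes: x right, y down, z forward; pixel columns grow to the right and rows downward; lengths in m; the calibration is good to about 2 mm. A picture is of the moment at which its call begins: read the wrist's pose just before it. There is no depth.
- job.hand_in(): hands the job in, once; it reports no verdict.
The state is a dict: "clock": time; "joint_pos": joint angles; "qvel": joint speeds; "tau": joint torques, N m; "tcp_pos": TCP position; "orientation": TCP orientation; "wrist_force": force on the tool from outside, world axes, zero at the start; "ft_torque": the same for the moment, N m; "finger_gap": finger opening in m.
Only numpy, scipy, OpenCV 4.12 (cv2) and the standard library are available. Lean on these libraries where they do the work, as an engineer would, in place of code of your own. Each camera call takes 0.05 s, during which the arm holds its last target.

TASK

Set up the sight line of the bias tester: take the orange target tube out of the wooden rack, seat it fully home in the brass socket behind the sight flap and let go of it. Then take the flap by the rod on its side, swing it up from its rest until it stands upright at its balance point, never letting it go over towards the tube, and finish while still holding it there by the rod, since it falls either way when let go. Leave the other tubes, the two woods, the brass ball, the gauge block and the template where they are.

Things in the scene. Friction and masses are not known exactly. Their poses are not given: they have to be found in the camera images.
- tube_orange: Orange round tube with a 6 mm white cap band at its upper end, 18 mm in diameter, 100 mm long, about 40 g, standing upright in one of the rack's three holes (any of them). Origin: centre of its underside; z runs up along the tube. Its foot has a 3 mm chamfer.
- tube_blue: Blue tube of the same size in another hole of the rack; stays there. Origin: centre of its underside, z up.
- tube_green: Green tube of the same size in another hole of the rack; stays there. Origin: centre of its underside, z up.
- rack: Fixed wooden rack block, 64 (x) x 200 (y) x 45 (z) mm, standing on the bench at a varying place and yaw. Origin: centre of its underside. Three holes of 20.5 mm diameter, 35 mm deep, in a row along its y axis at y = -65, 0 and +65 mm; a tube stands 10 mm above the bench and 65 mm of it stands out above the block.
- fixture: Sight fixture, fixed to the bench at a varying place and yaw: green base plate 225 (x, from -122 to +102 mm) x 150 (y) x 12 mm. Origin: on the bench directly below the hinge line; x points from the flap's rest side to the brass socket, y along the hinge line, z up. Two aluminium hinge brackets, 72 mm high, at x = 0, y = +-62 mm; two rest posts, 79 mm high, at x = -85 mm, y = +-40 mm.
- hinge (a point): Point on the flap's hinge line, 60 mm above the bench, straight above the fixture's origin; axes as the fixture (y along the hinge line).
- socket_floor (a point): Centre of the floor of the hole in the brass socket block (50 x 50 mm, top 57 mm above the bench), at x = 65 mm, y = 0, z = 22 mm in the fixture's frame; axes as the fixture. The upright hole is 20.5 mm in diameter, 35 mm deep, 2 mm chamfer. With the orange tube home, its origin lies on this point and 65 mm of it stand out.
- flap: The sight flap: black panel with a window and a yellow top edge, 100 mm wide (y), 6 mm thick, reaching 115 mm from the hinge line, with a steel rod on its +y edge; about 0.27 kg in all (varies). Origin: on the hinge line, above the fixture's origin; y along the hinge line, z along the panel towards its free edge (straight up when balanced).
- flap_angle (a joint): Flap angle (rad). 0: upright, its balance point. Negative: leaning to the fixture's -x; rest stop at -1.3, where it starts. Positive: leaning towards the socket. Hinge friction is very small: it falls to whichever side it leans.
- flap_rod (a point): Round steel rod, 12 mm in diameter, red outer end, on the flap's +y edge, parallel to the hinge, free from y = 50 to 126 mm (fixture frame). This point: on its axis at the place to grip, 105 mm from the hinge line; at flap angle a, in the fixture's frame: x = 105 sin(a), y = 90, z = 60 + 105 cos(a) mm. y along the rod, z away from the hinge. It can turn between the fingers as the flap swings.
- wood_a: Dark bowl lying on its flat side, 125 mm in diameter, 104 mm high; stays where it is. Origin: centre of its underside.
- wood_b: Brown bowl of the same size; stays where it is. Origin: centre of its underside.
- jack_center (a point): Centre of the brass ball, 63 mm in diameter, resting in a black rubber ring; stays where it is.
- gauge_block: Steel block, 70 x 30 x 22 mm, lying on the bench; stays where it is. Origin: centre of its underside, x along it.
- template: Flat curved boxwood template, about 215 x 60 x 6 mm, lying on the bench; stays where it is. Origin: under its middle, x along it.

How it is judged:
By the outcome, as a careful person would: the job done as asked, in the order asked, and still so for the second after the job is handed in, while the arm keeps its last pose, push and grip.
It also fails if it takes over 58 s, if anything falls off the work surface, if the arm or the gripper's body presses on something with over 40 N, if the wrist force passes 120 N, or if a joint passes its speed limit or range.

## Working session

There is one attempt and no reset: what is moved stays moved. The work goes in short steps, Python scripts to look and compute and a tool call to move; the robot and the scene stay as the last step left them, time stands still between calls to the robot, and variables do not carry over. Pictures are saved under pics/ and viewed, and the job is handed in when it is done.

Besides the shell and the picture viewer there is one more tool, called after "Emit:" in YAML: its name, and indented under it one key for each argument. move_arm: Moves the arm, as the interface text tells. Its arguments: {"type":"object","properties":{"commands":{"type":"array","items":{"type":"array"}},"newtons":{"type":"number"}},"required":["commands"]}

```bash
mkdir -p pics; python3 - <<'E'
from workcell import env, eyes, job
import cv2
print(env.get_state())
for n in ["scene","side","wrist"]:
    d=eyes.read_camera(n)
    cv2.imwrite(f"pics/{n}0.png",d["frame"][:,:,::-1])
    print(n,d["mtx"].tolist(),{k:v.round(4).tolist() for k,v in d.items() if k in("camera_from_world","mount")})
E
```

```text
{'clock': 0.0, 'joint_pos': array([-1.45957759e+00,  3.14013790e-01,  4.49586099e-02,  1.30360078e+00,
        2.52958248e-06,  1.43115978e+00]), 'qvel': array([-0.00165092,  0.00017174,  0.00060512, -0.00159494,  0.00078332,
       -0.00094984]), 'tau': array([-1.49045409e-03, -4.80622566e+01,  2.98534656e+01,  1.92424451e-02,
       -5.59758541e-05, -7.05670189e-06]), 'tcp_pos': array([ 0.1426424 , -0.55645115,  0.21099296]), 'orientation': array([-9.29704873e-04,  9.92143831e-01,  1.25098975e-01,  1.44758972e-05]), 'wrist_force': array([0.51771262, 0.38061167, 0.63665868]), 'ft_torque': array([ 0.03637176,  0.02138484, -0.0134272 ]), 'finger_gap': 0.08522618805926838}
scene [[435.08907398949174, 0.0, 257.4967698228938], [0.0, 435.08907398949174, 191.99241061515986], [0.0, 0.0, 1.0]] {'camera_from_world': [[-0.0558, 0.9984, 0.0089, 0.0192], [0.5511, 0.0383, -0.8336, -0.2376], [-0.8326, -0.0416, -0.5523, 1.9347], [0.0, 0.0, 0.0, 1.0]]}
side [[395.17652686876846, 0.0, 250.91309188531903], [0.0, 395.17652686876846, 192.3005077326554], [0.0, 0.0, 1.0]] {'camera_from_world': [[-0.8076, -0.5897, -0.0033, 0.5063], [-0.2844, 0.3944, -0.8738, 0.2695], [0.5166, -0.7048, -0.4863, 0.9398], [0.0, 0.0, 0.0, 1.0]]}
wrist [[267.06554849809316, 0.0, 255.65624744115186], [0.0, 267.06554849809316, 195.3480714337106], [0.0, 0.0, 1.0]] {'mount': [[0.0003, -0.9473, -0.3205, 0.0822], [1.0, 0.0001, 0.0007, -0.0001], [-0.0007, -0.3205, 0.9473, -0.1615], [0.0, 0.0, 0.0, 1.0]]}
```

View pics/scene0.png

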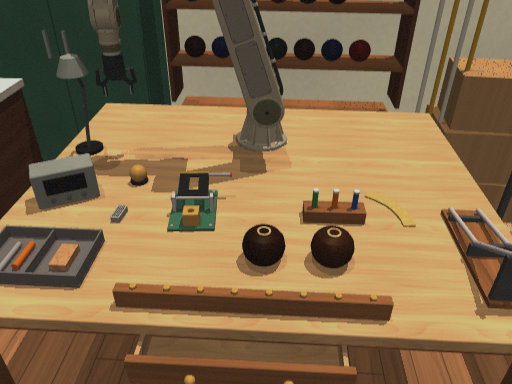

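View pics/side0.png

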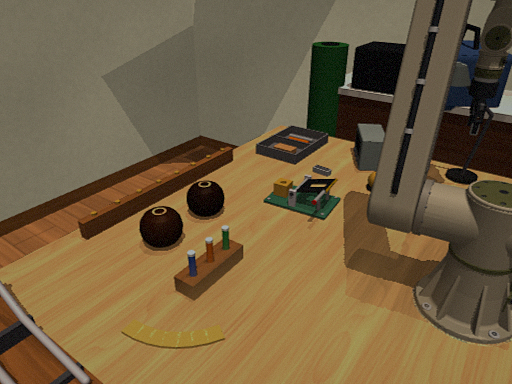

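View pics/wrist0.png

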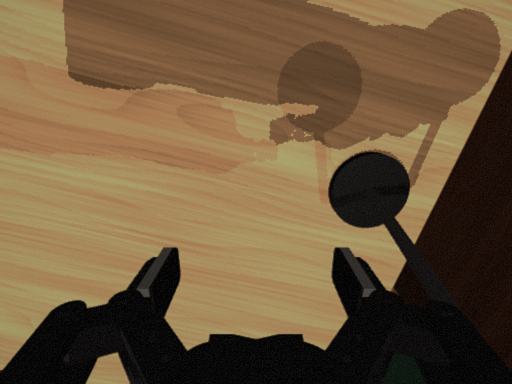

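The orange tube is in the middle hole of the rack, around (335,198) in the scene view and (209,250) in the side view. The flap is resting towards the robot, with its rod pointing to world +y. Next I'll zoom in.

```bash
cat > h.py <<'E'
import numpy as np, cv2
from workcell import env, eyes, job
def cast(d,px,z):
    M=d["camera_from_world"];R=M[:3,:3];t=M[:3,3]
    c=-R.T@t; r=R.T@np.linalg.inv(d["mtx"])@np.array([px[0],px[1],1.])
    return c+r*(z-c[2])/r[2]
def ray(d,px):
    M=d["camera_from_world"];R=M[:3,:3];t=M[:3,3]
    r=R.T@np.linalg.inv(d["mtx"])@np.array([px[0],px[1],1.]);return -R.T@t,r/np.linalg.norm(r)
def tri(d1,p1,d2,p2):
    c1,r1=ray(d1,p1);c2,r2=ray(d2,p2)
    s=np.linalg.lstsq(np.stack([r1,-r2],1),c2-c1,rcond=None)[0]
    a=c1+s[0]*r1;b=c2+s[1]*r2
    return (a+b)/2,np.linalg.norm(a-b)
def proj(d,P):
    M=d["camera_from_world"];q=d["mtx"]@(M[:3,:3]@np.asarray(P)+M[:3,3]);return q[:2]/q[2]
def wristcal(s,d):
    from scipy.spatial.transform import Rotation as Ro
    q=s["orientation"];T=np.eye(4);T[:3,:3]=Ro.from_quat([q[1],q[2],q[3],q[0]]).as_matrix();T[:3,3]=s["tcp_pos"]
    return dict(d,camera_from_world=np.linalg.inv(T@d["mount"]))
E
python3 - <<'E'
from h import *
for n,(x0,y0,w,h) in {"scene":(120,150,260,130),"side":(170,165,180,135)}.items():
    d=eyes.read_camera(n);f=d["frame"]
    np.savez(f"{n}.npz",**d)
    k=3 if n=="scene" else 4
    cv2.imwrite(f"pics/{n}z.png",cv2.resize(f[y0:y0+h,x0:x0+w,::-1],None,fx=k,fy=k,interpolation=cv2.INTER_CUBIC))
E
```

```text
(no output)
```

View pics/scenez.png

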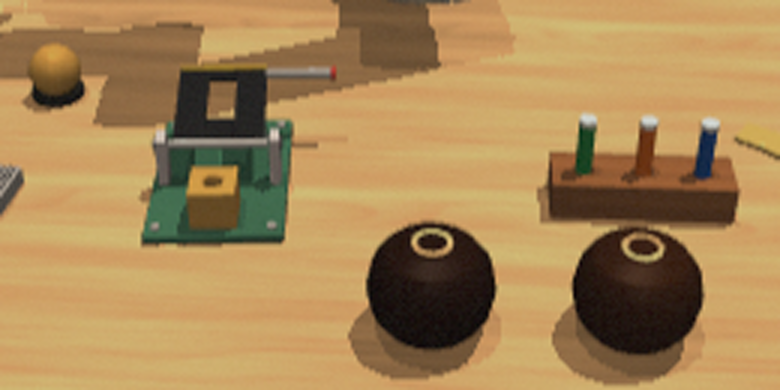

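View pics/sidez.png

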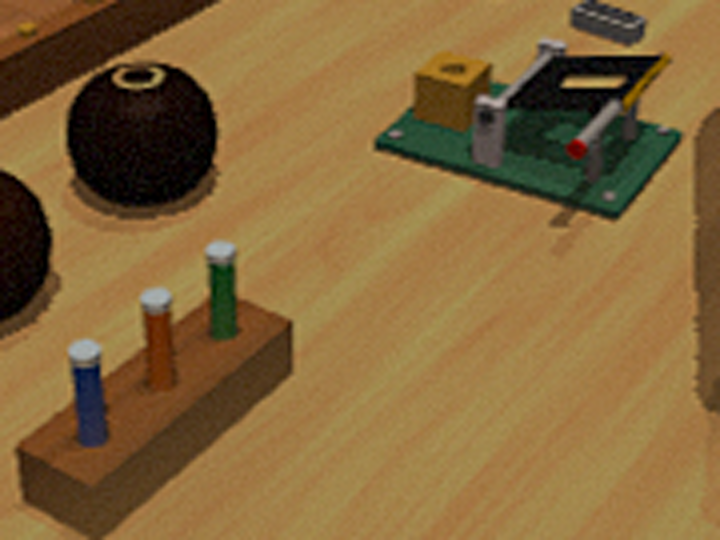

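```bash
python3 - <<'E'
from h import *
a=dict(np.load("scene.npz"));b=dict(np.load("side.npz"))
o=lambda p,x0,y0,k:(x0+(p[0]-.5*k+.5)/k,y0+(p[1]-.5*k+.5)/k)
S=lambda p:o(p,120,150,3); D=lambda p:o(p,170,165,4)
np.set_printoptions(precision=4,suppress=True)
for n,p,q,z in [("green",(588,121),(221,248),.11),("orange",(648.5,122),(156,296),.11),("blue",(709.5,124),(85,349),.11),("hole",(213,182),(454,69),.057),("rodend",(333,73),(577,149),None),
  ("plate near +y",(284,241),None,.012),("plate near -y",(143,242),(375,142),.012),("plate far +y",(292,123),(616,216),.012),
  ("rack -y near",(551,186),(291,320),.045),("rack +y near",(737,189),(22,451),.045)]:
    print(n, tri(a,S(p),b,D(q)) if p and q else "", z and cast(a,S(p),z), z and q and cast(b,D(q),z))
E
```

```text
green (array([0.5683, 0.1974, 0.1082]), np.float64(0.002138531797518957)) [0.5723 0.1978 0.11  ] [0.5667 0.198  0.11  ]
orange (array([0.5671, 0.2622, 0.1085]), np.float64(0.0006113477784372096)) [0.5698 0.2621 0.11  ] [0.5656 0.2634 0.11  ]
blue (array([0.5661, 0.3272, 0.108 ]), np.float64(8.741163900078427e-05)) [0.5692 0.3265 0.11  ] [0.5642 0.3289 0.11  ]
hole (array([ 0.6324, -0.198 ,  0.0544]), np.float64(0.0011182760750823566)) [ 0.6367 -0.1966  0.057 ] [ 0.63   -0.1946  0.057 ]
rodend (array([ 0.4553, -0.088 ,  0.0871]), np.float64(0.0005051798248344388)) None None
plate near +y  [ 0.6749 -0.1178  0.012 ] None
plate near -y (array([ 0.7016, -0.2331, -0.0185]), np.float64(0.09308724132657216)) [ 0.6864 -0.2648  0.012 ] [ 0.6575 -0.1145  0.012 ]
plate far +y (array([ 0.4411, -0.1407,  0.0054]), np.float64(0.0010212450279698968)) [ 0.4504 -0.1395  0.012 ] [ 0.4368 -0.1303  0.012 ]
rack -y near (array([0.5556, 0.1553, 0.0207]), np.float64(0.025785248372364955)) [0.603  0.1619 0.045 ] [0.5354 0.1646 0.045 ]
rack +y near (array([0.5909, 0.3629, 0.0416]), np.float64(0.0016913139866137179)) [0.5949 0.3611 0.045 ] [0.588  0.3663 0.045 ]
```

```bash
python3 - <<'E'
from h import *
a=dict(np.load("scene.npz"));b=dict(np.load("side.npz"))
print(cast(a,(90,148),0), cast(b,(461,176),0), proj(a,[.143,-.557,.211]), tri(a,(72,68),b,(490,70)))
for P in [[.24,-.46,.22],[.35,-.36,.24]]: print(proj(a,P))
print(cast(a,(65,200),0))
E
```

```text
[ 0.14269019 -0.72307094  0.        ] [ 0.15198942 -0.73414389  0.        ] [120.32484116 102.05662881] (array([ 0.16050783, -0.71549815,  0.37728367]), np.float64(0.056150942520688626))
[137.17003012 110.34685823]
[155.51790042 118.2549939 ]
[ 0.52818519 -0.66444457  0.        ]
```

Emit:
move_arm:
  commands:
    - [[0.88,0.8,0.1],[0,0,0.84],1]
    - [[0.88,0.8,0.1],[0,0,0.84],1]
    - [[0.88,0.8,0.1],[0,0,0.84],1]
    - [[0.88,0.8,0.1],[0,0,0.84],1]
    - [[0.88,0.8,0.1],[0,0,0.84],1]

```text
clock: 0.75
tcp_pos: [0.3197, -0.3956, 0.2321]
orientation: [0.0, 0.913, 0.408, 0.0]
wrist_force: [0.7, -0.4, 0.3]
finger_gap: 0.0856
```

Emit:
move_arm:
  commands:
    - [[0.88,0.8,0],[0,0,0.84],1]
    - [[0.88,0.8,0],[0,0,0.84],1]
    - [[0.88,0.8,0],[0,0,0.84],1]
    - [[0.88,0.8,0],[0,0,0.84],1]
    - [[0.88,0.8,0],[0,0,0.84],1]

```text
clock: 1.25
tcp_pos: [0.4959, -0.2355, 0.232]
orientation: [0.0, 0.756, 0.655, 0.0]
wrist_force: [0.3, -0.9, -0.5]
finger_gap: 0.0852
```

Emit:
move_arm:
  commands:
    - [[0.88,0.8,0],[0,0,0.84],1]
    - [[0.88,0.8,0],[0,0,0.84],1]
    - [[0,0,0],[0,0,0],1]
    - [[0,0,0],[0,0,0],1]

```text
clock: 1.65
tcp_pos: [0.5654, -0.172, 0.2313]
orientation: [-0.0, 0.675, 0.738, -0.0]
wrist_force: [-0.8, 0.3, -0.5]
finger_gap: 0.0851
```

```bash
python3 - <<'E'
from h import *
s=env.get_state();d=eyes.read_camera("wrist");d=wristcal(s,d);np.savez("w1.npz",**d)
cv2.imwrite("pics/w1.png",cv2.resize(d["frame"][:,:,::-1],None,fx=1.5,fy=1.5,interpolation=cv2.INTER_CUBIC))
E
```

```text
(no output)
```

View pics/w1.png

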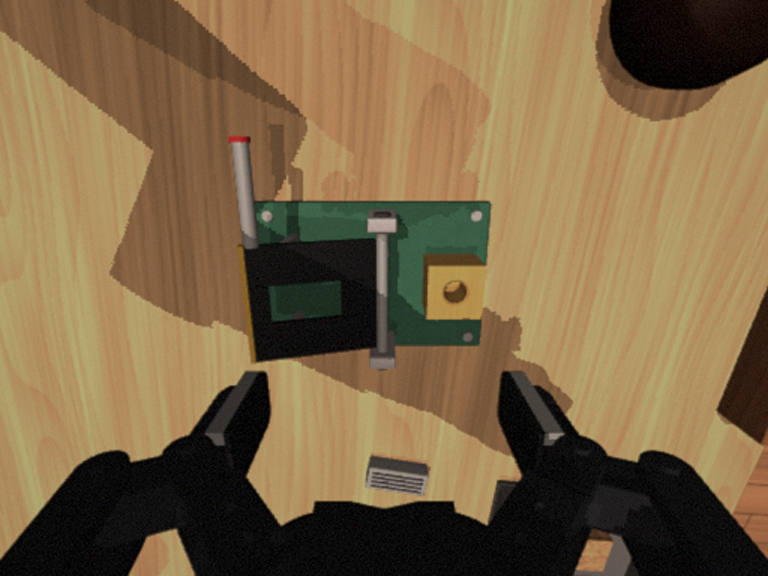

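The wrist view shows the fixture squarely: the socket hole at about (455,292)/1.5, the rod end at (240,140)/1.5, and plate corners at (490,202) and (480,346). Next I'll measure these more finely.

```bash
python3 - <<'E'
from h import *
np.set_printoptions(precision=4,suppress=True)
d=dict(np.load("w1.npz"));f=d["frame"]
hsv=cv2.cvtColor(f,cv2.COLOR_RGB2HSV)
def up(x0,y0,x1,y1,k,name):
    cv2.imwrite(name,cv2.resize(f[y0:y1,x0:x1,::-1],None,fx=k,fy=k,interpolation=cv2.INTER_CUBIC))
up(275,160,335,235,8,"pics/sock.png")
# socket top bright gold
roi=np.zeros(f.shape[:2],np.uint8);roi[165:220,278:330]=255
m=((hsv[...,0]>12)&(hsv[...,0]<30)&(hsv[...,1]>120)&(hsv[...,2]>150)&(roi>0)).astype(np.uint8)
m[:, :]=cv2.morphologyEx(m,cv2.MORPH_OPEN,np.ones((3,3)))
c=max(cv2.findContours(m,0,2)[0],key=cv2.contourArea)
r=cv2.minAreaRect(c);print("top rect",r)
print("centre",cast(d,r[0],.057)); bp=cv2.boxPoints(r);C=np.array([cast(d,p,.057) for p in bp]);print(C[:,:2],np.linalg.norm(C-np.roll(C,1,0),axis=1))
g=((hsv[...,2]<110)&(roi>0)).astype(np.uint8)
sub=np.zeros_like(g);sub[182:207,290:316]=g[182:207,290:316]
c=max(cv2.findContours(sub,0,2)[0],key=cv2.contourArea);e=cv2.minEnclosingCircle(c);print("hole",e,cast(d,e[0],.057))
# plate right edge corners / rod
for n,p,z in [("corner+y",(490,202),.012),("corner-y",(480,346),.012),("far +y",(252,201),.012)]:
    print(n,cast(d,(p[0]/1.5,p[1]/1.5),z))
red=((hsv[...,0]<8)&(hsv[...,1]>150)&(hsv[...,2]>80)).astype(np.uint8);red[130:]=0
print("red",[cast(d,np.mean(np.argwhere(red)[:,::-1],0),.088)], red.sum())
for y in (105,120,135,150,158):
    row=f[y].astype(int);sel=[x for x in range(148,180) if row[x].max()-row[x].min()<35 and row[x].max()>70]
    print(y,sel and (sel[0],sel[-1]),sel and cast(d,(np.mean([sel[0],sel[-1]]),y),.088))
E
```

```text
top rect ((304.0, 195.0), (34.0, 38.0), 90.0)
centre [ 0.6315 -0.1969  0.057 ]
[[ 0.6035 -0.176 ]
 [ 0.6526 -0.1716]
 [ 0.6607 -0.2187]
 [ 0.6094 -0.2233]] [0.0477 0.0493 0.0478 0.0515]
hole ((302.92425537109375, 194.28787231445312), 7.436532020568848) [ 0.6299 -0.196   0.057 ]
corner+y [ 0.6598 -0.1203  0.012 ]
corner-y [ 0.6752 -0.2677  0.012 ]
far +y [ 0.4389 -0.1392  0.012 ]
red [array([ 0.4532, -0.0864,  0.088 ])] 57
105 (155, 166) [ 0.4551 -0.0992  0.088 ]
120 (157, 166) [ 0.4558 -0.1148  0.088 ]
135 (159, 179) [ 0.4638 -0.1304  0.088 ]
150 (161, 179) [ 0.4647 -0.1471  0.088 ]
158 (161, 170) [ 0.4594 -0.1568  0.088 ]
```

View pics/sock.png

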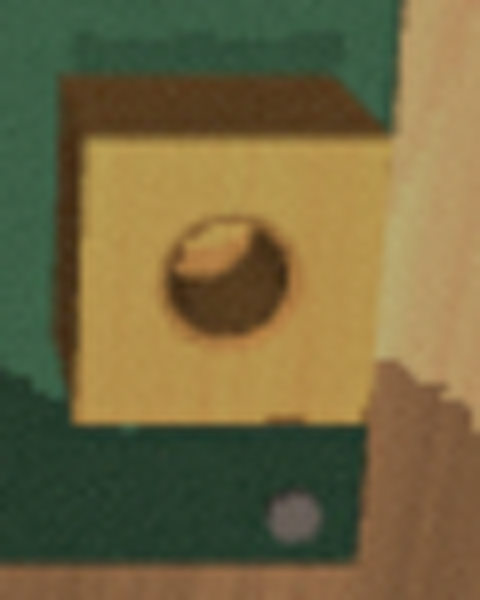

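Emit:
move_arm:
  commands:
    - [[0,0.96,0],[0,0,0],1]
    - [[0,0.96,0],[0,0,0],1]
    - [[0,0.96,0],[0,0,0],1]
    - [[0,0.96,0],[0,0,0],1]
    - [[0,0.96,0],[0,0,0],1]

```text
clock: 2.2
tcp_pos: [0.5642, 0.0184, 0.2323]
orientation: [0.0, 0.677, 0.736, -0.0]
wrist_force: [0.9, -0.3, -0.3]
finger_gap: 0.0855
```

Emit:
move_arm:
  commands:
    - [[0,0.96,0],[0,0,-0.1],1]
    - [[0,0.96,0],[0,0,-0.1],1]
    - [[0,0.96,0],[0,0,-0.1],1]
    - [[0,0.96,0],[0,0,-0.1],1]
    - [[0,0.96,0],[0,0,-0.1],1]

```text
clock: 2.7
tcp_pos: [0.565, 0.2103, 0.2324]
orientation: [0.0, 0.702, 0.712, 0.0]
wrist_force: [1.5, -0.7, 0.2]
finger_gap: 0.0853
```

Emit:
move_arm:
  commands:
    - [[0,0.96,0],[0,0,0],1]
    - [[0,0.96,0],[0,0,0],1]
    - [[0,0,0],[0,0,0],1]
    - [[0,0,0],[0,0,0],1]

```text
clock: 3.1
tcp_pos: [0.5651, 0.2867, 0.2318]
orientation: [0.0, 0.701, 0.713, -0.0]
wrist_force: [0.4, -0.7, 0.8]
finger_gap: 0.0856
```

```bash
python3 - <<'E'
from h import *
s=env.get_state();print(s["tcp_pos"],s["joint_pos"])
d=eyes.read_camera("wrist");d=wristcal(s,d);np.savez("w2.npz",**d)
cv2.imwrite("pics/w2.png",cv2.resize(d["frame"][:,:,::-1],None,fx=1.5,fy=1.5,interpolation=cv2.INTER_CUBIC))
for P in [[.567,.197,.11],[.567,.262,.11],[.566,.327,.11]]: print(proj(d,P)*1.5)
E
```

```text
[0.56505608 0.28671735 0.23183441] [ 3.43274286e-01  4.29164739e-01  2.63369826e-01  1.40548849e+00
 -6.02441654e-04  1.89736964e+00]
[384.40912123 382.25306727]
[385.93777201 306.97451304]
[386.27187718 220.50513432]
```

View pics/w2.png

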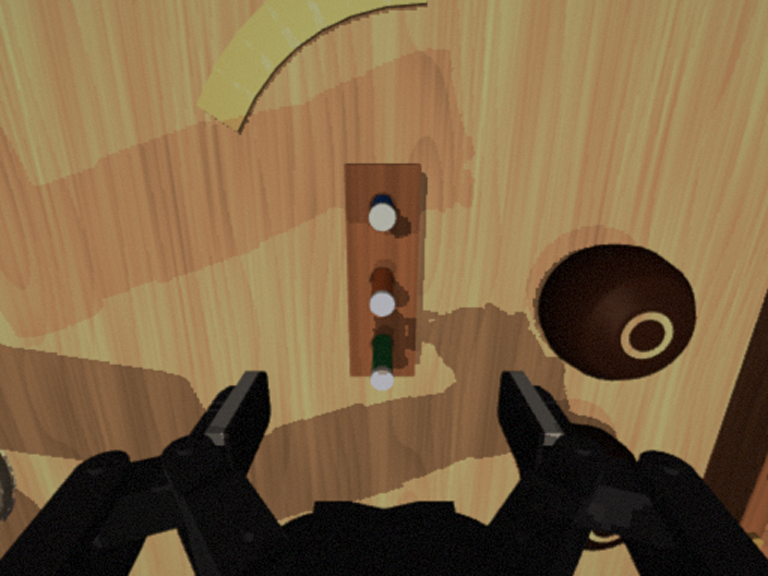

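```bash
python3 - <<'E'
from h import *
d=dict(np.load("w2.npz"));f=d["frame"].astype(int)
m=((f.max(2)-f.min(2)<50)&(f.min(2)>120)).astype(np.uint8);m[:, :235]=0;m[:,275:]=0;m[270:]=0
n,l,st,c=cv2.connectedComponentsWithStats(m)
for i in range(1,n):
    if st[i,4]>60: print(st[i],c[i],cast(d,c[i],.11))
for p in [(538,310),(345,164),(420,164),(350,376),(414,376)]: print(cast(d,(p[0]/1.5,p[1]/1.5),.05 if p[0]>500 else .045))
E
```

```text
[246 136  18  18 248] [254.27016129 144.5483871 ] [0.56253762 0.329511   0.11      ]
[247 195  16  16 208] [254.39423077 202.43269231] [0.56367466 0.26462121 0.11      ]
[247 248  16  13 166] [254.25301205 253.80120482] [0.56453111 0.19838727 0.11      ]
[0.7073757  0.23870309 0.05      ]
[0.53154377 0.36322871 0.045     ]
[0.59359981 0.36428596 0.045     ]
[0.53371818 0.16393003 0.045     ]
[0.5969105 0.1650207 0.045    ]
```

Emit:
move_arm:
  commands:
    - [[-0.03,-0.28,-0.8],[0,0,0],1]
    - [[0,-0.28,-0.8],[0,0,0],1]
    - [[0,0,-0.95],[0,0,0],1]
    - [[0,0,-0.95],[0,0,0],1]
    - [[0,0,0],[0,0,0],1]
  newtons: 40

```text
clock: 3.65
tcp_pos: [0.5599, 0.2615, 0.0867]
orientation: [-0.002, 0.702, 0.712, -0.005]
wrist_force: [-1.3, 0.1, 0.4]
finger_gap: 0.0854
```

```bash
python3 - <<'E'
from h import *
s=env.get_state();print(s["tcp_pos"])
d=eyes.read_camera("wrist")
cv2.imwrite("pics/w3.png",d["frame"][:,:,::-1])
E
```

```text
[0.55994727 0.26150281 0.08674425]
```

View pics/w3.png

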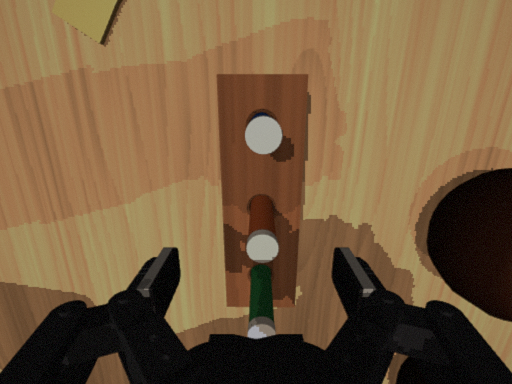

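The orange cap is between the fingers at (262,246), about 6 px right of the finger midline. That agrees with the TCP standing a few mm low in x, so I'll correct it.

Emit:
move_arm:
  commands:
    - [[0.08,0.05,0],[0,0,0],1]
    - [[0,0,0],[0,0,0],1]

```text
clock: 3.9
tcp_pos: [0.5697, 0.2675, 0.0949]
orientation: [0.001, 0.701, 0.713, 0.002]
wrist_force: [-0.3, -0.4, 0.5]
finger_gap: 0.0854
```

Emit:
move_arm:
  commands:
    - [[0,0,0],[0,0,0],1]
    - [[0,0,0],[0,0,0],1]

```text
clock: 4.1
tcp_pos: [0.568, 0.2677, 0.0934]
orientation: [0.001, 0.701, 0.713, 0.001]
wrist_force: [-0.2, -0.2, 0.5]
finger_gap: 0.0854
```

```bash
python3 - <<'E'
from h import *
s=env.get_state();print(s["tcp_pos"],s["qvel"],s["orientation"])
d=wristcal(s,eyes.read_camera("wrist"));f=d["frame"].astype(int)
cv2.imwrite("pics/w4.png",d["frame"][:,:,::-1])
m=((f.max(2)-f.min(2)<50)&(f.min(2)>120)).astype(np.uint8);m[:, :235]=0;m[:,285:]=0;m[200:]=m[200:]
n,l,st,c=cv2.connectedComponentsWithStats(m)
for i in range(1,n):
    if st[i,4]>60: print(st[i],c[i],cast(d,c[i],.11))
E
```

```text
[0.56800729 0.26770831 0.09343628] [ 0.0020508   0.00443722 -0.0124668  -0.0022539   0.00188271  0.00052851] [6.17759510e-04 7.00794810e-01 7.13361761e-01 1.11792344e-03]
[235 128  31  35 901] [249.20532741 144.73140954] [0.56308621 0.32975112 0.11      ]
[235 238  29  19 426] [249.61267606 247.55633803] [0.56398475 0.26718275 0.11      ]
[236 324  27  15 300] [249.93666667 330.78666667] [0.56491483 0.20214262 0.11      ]
```

Emit:
move_arm:
  commands:
    - [[-0.1,-0.06,-0.09],[0,0,0],1]
    - [[0,0,0],[0,0,0],1]
    - [[0,0,0],[0,0,0],1]

```text
clock: 4.45
tcp_pos: [0.5626, 0.2648, 0.0881]
orientation: [-0.0, 0.701, 0.713, -0.0]
wrist_force: [0.5, 0.6, -0.2]
finger_gap: 0.0855
```

Emit:
move_arm:
  commands:
    - [[0,0,0],[0,0,0],-1]
    - [[0,0,0],[0,0,0],-1]
    - [[0,0,0],[0,0,0],-1]
    - [[0,0,0],[0,0,0],-1]
    - [[0,0,0],[0,0,0],-1]
  newtons: 40

```text
clock: 4.95
tcp_pos: [0.5633, 0.265, 0.0885]
orientation: [0.0, 0.701, 0.713, 0.0]
wrist_force: [-0.9, -0.7, 1.6]
finger_gap: 0.0142
```

Emit:
move_arm:
  commands:
    - [[0,0,0],[0,0,0],-1]
    - [[0,0,0],[0,0,0],-1]

```text
clock: 5.15
tcp_pos: [0.5633, 0.265, 0.0885]
orientation: [0.0, 0.701, 0.713, 0.0]
wrist_force: [0.5, 0.1, 1.4]
finger_gap: 0.0134
```

```bash
python3 - <<'E'
from h import *
s=env.get_state();print(s["tcp_pos"],s["finger_gap"],s["wrist_force"])
d=eyes.read_camera("wrist")
cv2.imwrite("pics/w5.png",d["frame"][:,:,::-1])
E
```

```text
[0.56327548 0.26501138 0.08853535] 0.01338725087067907 [0.47942822 0.12587341 1.36946615]
```

View pics/w5.png

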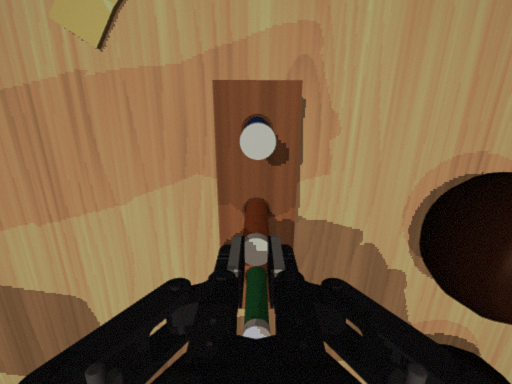

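```bash
python3 - <<'E'
from h import *
s=env.get_state()
d=wristcal(s,eyes.read_camera("wrist"))
for P in [s["tcp_pos"],s["tcp_pos"]-[0,0,.019],[.5633,.265,.11],[.5633,.2735,.11],[.5633,.2565,.11],[.5633,.265,.045]]:print(proj(d,P))
f=d["frame"][180:340,180:340,::-1];cv2.imwrite("pics/w6.png",cv2.resize(f,None,fx=3.5,fy=3.5,interpolation=cv2.INTER_CUBIC))
E
```

```text
[256.07940714 234.48943375]
[256.03438291 222.67276859]
[256.30356548 251.0696998 ]
[256.57507613 238.28534898]
[256.04121019 263.42296145]
[256.10315374 210.26463737]
```

View pics/w6.png

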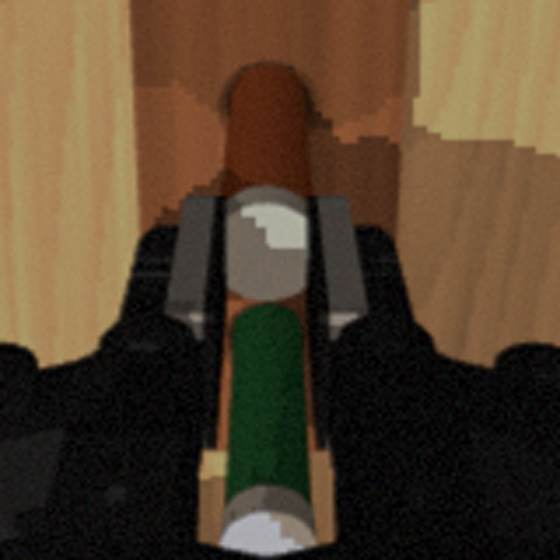

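The cap sits squarely between the pads, with the predicted cap rows 238–263 matching what I see. The gap reading is biased, but the tube is held, so I'll lift.

Emit:
move_arm:
  commands:
    - [[0,0,0.4],[0,0,0],-1]
    - [[0,0,0.7],[0,0,0],-1]
    - [[0,0,0.95],[0,0,0],-1]
    - [[0,0,0.9],[0,0,0],-1]
    - [[0,0,0],[0,0,0],-1]

```text
clock: 5.75
tcp_pos: [0.5658, 0.2659, 0.2121]
orientation: [0.002, 0.701, 0.713, 0.004]
wrist_force: [0.3, -0.3, -0.2]
finger_gap: 0.0137
```

```bash
python3 - <<'E'
from h import *
s=env.get_state();print(s["tcp_pos"],s["finger_gap"],s["wrist_force"])
d=eyes.read_camera("wrist")
cv2.imwrite("pics/w7.png",d["frame"][:,:,::-1])
d=eyes.read_camera("side")
cv2.imwrite("pics/s7.png",d["frame"][:,:,::-1])
E
```

```text
[0.5657583  0.26585851 0.21211832] 0.013659693776090576 [ 0.31538789 -0.30635571 -0.1764208 ]
```

View pics/w7.png

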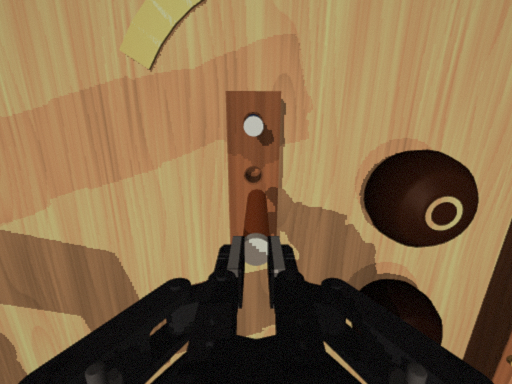

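View pics/s7.png

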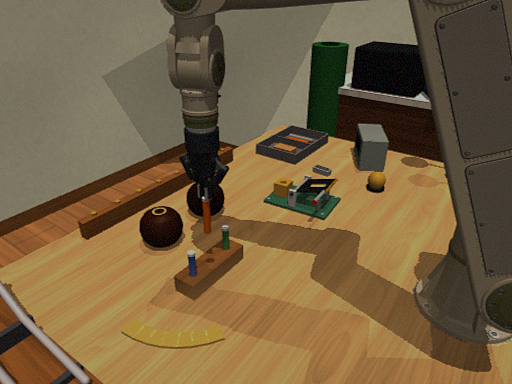

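The tube is out of the rack and hangs in the fingers; the empty hole shows at (253,174). Now I'll carry it to the socket.

Emit:
move_arm:
  commands:
    - [[0.14,-0.6,0],[0,0,0.05],-1]
    - [[0.14,-0.96,0],[0,0,0.05],-1]
    - [[0.14,-0.96,0],[0,0,0.05],-1]
    - [[0.14,-0.96,0],[0,0,0.05],-1]
    - [[0.14,-0.96,0],[0,0,0.05],-1]

```text
clock: 6.35
tcp_pos: [0.5899, 0.086, 0.204]
orientation: [-0.001, 0.688, 0.726, -0.001]
wrist_force: [0.9, 0.3, -0.7]
finger_gap: 0.0139
```

Emit:
move_arm:
  commands:
    - [[0.14,-0.96,0],[0,0,0.05],-1]
    - [[0.14,-0.96,0],[0,0,0.05],-1]
    - [[0.14,-0.96,0],[0,0,0.05],-1]
    - [[0.14,-0.96,0],[0,0,0.05],-1]
    - [[0.14,-0.96,0],[0,0,0.05],-1]

```text
clock: 6.85
tcp_pos: [0.618, -0.1059, 0.2039]
orientation: [-0.002, 0.675, 0.737, -0.001]
wrist_force: [1.4, 0.4, -0.7]
finger_gap: 0.0137
```

Emit:
move_arm:
  commands:
    - [[0.14,-0.96,0],[0,0,0.03],-1]
    - [[0.14,-0.96,0],[0,0,0],-1]
    - [[0,-0.36,0],[0,0,0],-1]
    - [[0,0,0],[0,0,0],-1]
    - [[0,0,0],[0,0,0],-1]

```text
clock: 7.35
tcp_pos: [0.6294, -0.195, 0.2049]
orientation: [-0.001, 0.674, 0.739, -0.0]
wrist_force: [0.8, 0.7, 0.2]
finger_gap: 0.0133
```

```bash
python3 - <<'E'
from h import *
s=env.get_state();print(s["tcp_pos"],s["qvel"].round(3),s["orientation"])
d=wristcal(s,eyes.read_camera("wrist"));np.savez("w8.npz",**d)
cv2.imwrite("pics/w8.png",cv2.resize(d["frame"][:,:,::-1],None,fx=1.5,fy=1.5,interpolation=cv2.INTER_CUBIC))
print(proj(d,[.631,-.1965,.057])*1.5)
E
```

```text
[ 0.62944061 -0.19498175  0.20488183] [ 0.023 -0.015  0.001  0.002 -0.001 -0.001] [-1.47954885e-03  6.74063094e-01  7.38672279e-01 -1.45432439e-04]
[386.05696224 268.87452331]
```

View pics/w8.png

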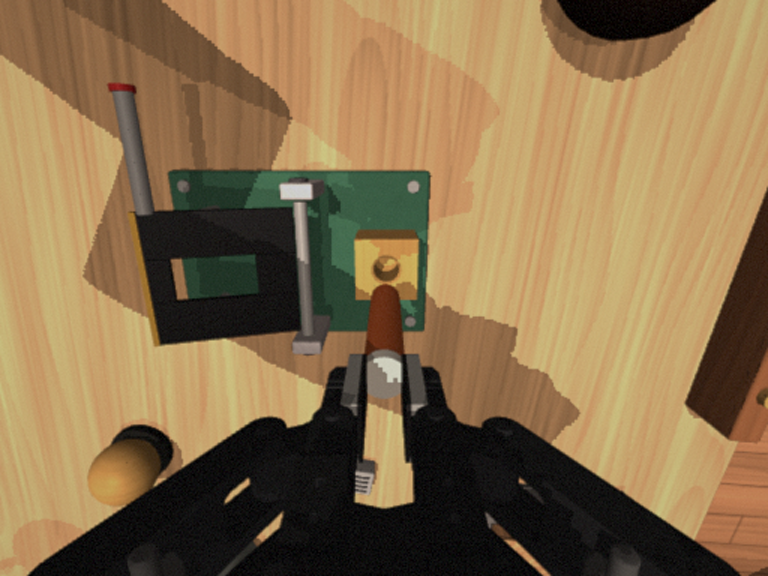

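The socket hole appears at (386,268), within a pixel of my prediction for (0.631, -0.1965), and the tube hangs straight. I'll lower to just above the hole.

Emit:
move_arm:
  commands:
    - [[0.04,-0.04,-0.3],[0,0,0],-1]
    - [[0,0,-0.6],[0,0,0],-1]
    - [[0,0,-0.5],[0,0,0],-1]
    - [[0,0,-0.1],[0,0,0],-1]
    - [[0,0,0],[0,0,0],-1]

```text
clock: 7.9
tcp_pos: [0.6312, -0.1961, 0.1453]
orientation: [-0.001, 0.673, 0.739, -0.0]
wrist_force: [-0.4, 0.2, 0.5]
finger_gap: 0.0136
```

Emit:
move_arm:
  commands:
    - [[0,0,0],[0,0,0],-1]
    - [[0,0,0],[0,0,0],-1]

```text
clock: 8.1
tcp_pos: [0.6327, -0.1975, 0.1477]
orientation: [0.001, 0.674, 0.739, 0.0]
wrist_force: [0.0, -0.3, -0.2]
finger_gap: 0.0136
```

```bash
python3 - <<'E'
from h import *
s=env.get_state();print(s["tcp_pos"],s["qvel"].round(3),s["orientation"],s["wrist_force"])
d=wristcal(s,eyes.read_camera("wrist"));np.savez("w9.npz",**d)
f=d["frame"][100:300,150:350,::-1]
cv2.imwrite("pics/w9.png",cv2.resize(f,None,fx=3,fy=3,interpolation=cv2.INTER_CUBIC))
print((proj(d,[.631,-.1965,.057])-[150,100])*3)
E
```

```text
[ 0.63272218 -0.19750908  0.14772964] [-0.003 -0.001 -0.001 -0.001  0.001  0.001] [1.13954248e-03 6.73825678e-01 7.38889362e-01 4.10727575e-04] [ 0.03020278 -0.28983946 -0.18906756]
[312.40425315 273.95200538]
```

View pics/w9.png

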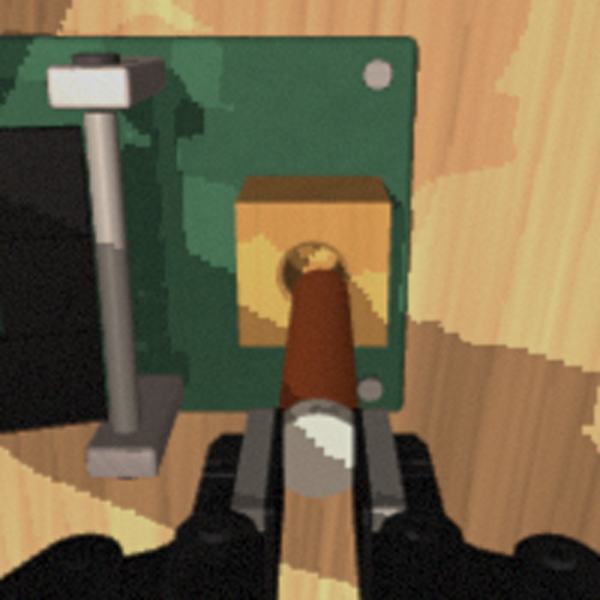

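Emit:
move_arm:
  commands:
    - [[-0.055,0.025,0],[0,0,0],-1]
    - [[0,0,-0.2],[0,0,0],-1]
    - [[0,0,-0.25],[0,0,0],-1]
    - [[0,0,0],[0,0,0],-1]
    - [[0,0,0],[0,0,0],-1]

```text
clock: 8.65
tcp_pos: [0.6292, -0.1963, 0.1274]
orientation: [-0.001, 0.674, 0.739, -0.0]
wrist_force: [0.2, -0.2, -0.3]
finger_gap: 0.0138
```

```bash
python3 - <<'E'
from h import *
s=env.get_state();print(s["tcp_pos"],s["qvel"].round(3),s["orientation"],s["wrist_force"])
d=wristcal(s,eyes.read_camera("wrist"));np.savez("w10.npz",**d)
f=d["frame"][100:300,150:350,::-1]
cv2.imwrite("pics/w10.png",cv2.resize(f,None,fx=3,fy=3,interpolation=cv2.INTER_CUBIC))
print((proj(d,[.631,-.1965,.057])-[150,100])*3)
E
```

```text
[ 0.62916687 -0.19631347  0.12741643] [ 0.    -0.007  0.019  0.005 -0.001 -0.001] [-7.23777845e-04  6.74033684e-01  7.38700222e-01 -2.26943991e-04] [ 0.150029   -0.15821041 -0.27111101]
[324.13559101 299.39831504]
```

View pics/w10.png

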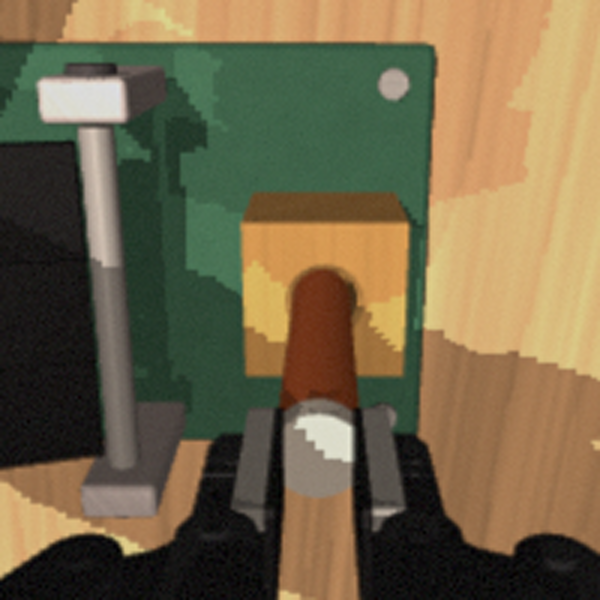

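The foot is in the hole mouth with no side force. I'll continue down.

Emit:
move_arm:
  commands:
    - [[0,0,-0.2],[0,0,0],-1]
    - [[0,0,-0.2],[0,0,0],-1]
    - [[0,0,-0.15],[0,0,0],-1]
    - [[0,0,0],[0,0,0],-1]
    - [[0,0,0],[0,0,0],-1]
  newtons: 25

```text
clock: 9.2
tcp_pos: [0.6295, -0.1964, 0.1059]
orientation: [-0.0, 0.674, 0.739, -0.0]
wrist_force: [0.3, -0.1, -0.1]
finger_gap: 0.0137
```

Emit:
move_arm:
  commands:
    - [[0,0,-0.07],[0,0,0],-1]
    - [[0,0,-0.07],[0,0,0],-1]
    - [[0,0,0],[0,0,0],-1]

```text
clock: 9.5
tcp_pos: [0.6297, -0.1965, 0.1006]
orientation: [0.0, 0.674, 0.739, 0.0]
wrist_force: [0.1, -0.2, -0.0]
finger_gap: 0.0138
```

Emit:
move_arm:
  commands:
    - [[0,0,-0.04],[0,0,0],-1]
    - [[0,0,-0.03],[0,0,0],-1]
    - [[0,0,0],[0,0,0],-1]

```text
clock: 9.8
tcp_pos: [0.6312, -0.1972, 0.1003]
orientation: [0.002, 0.674, 0.739, 0.001]
wrist_force: [0.2, 0.5, 9.0]
finger_gap: 0.0136
```

9 N upward at TCP z 0.1003, against 0.1005 expected on the floor, so the tube is home. Releasing.

Emit:
move_arm:
  commands:
    - [[0,0,0.03],[0,0,0],-1]
    - [[0,0,0],[0,0,0],-0.2]
    - [[0,0,0],[0,0,0],0.6]
    - [[0,0,0],[0,0,0],1]
    - [[0,0,0],[0,0,0],1]

```text
clock: 10.3
tcp_pos: [0.6295, -0.1963, 0.0987]
orientation: [-0.0, 0.674, 0.739, -0.0]
wrist_force: [0.4, 1.0, 0.1]
finger_gap: 0.0712
```

Emit:
move_arm:
  commands:
    - [[0,0,0.3],[0,0,0],1]
    - [[0,0,0.7],[0,0,0],1]
    - [[0,0,0.9],[0,0,0],1]
    - [[0,0,0.6],[0,0,0],1]
    - [[0,0,0],[0,0,0],1]

```text
clock: 10.8
tcp_pos: [0.632, -0.1974, 0.2049]
orientation: [0.004, 0.674, 0.739, 0.001]
wrist_force: [0.9, -0.6, 0.0]
finger_gap: 0.0853
```

```bash
python3 - <<'E'
from h import *
np.set_printoptions(precision=4,suppress=True)
s=env.get_state();print(s["tcp_pos"],s["qvel"].round(3),s["orientation"],s["wrist_force"])
d=wristcal(s,eyes.read_camera("wrist"));np.savez("w11.npz",**d)
cv2.imwrite("pics/w11.png",cv2.resize(d["frame"][:,:,::-1],None,fx=1.5,fy=1.5,interpolation=cv2.INTER_CUBIC))
a=eyes.read_camera("scene");b=eyes.read_camera("side")
cv2.imwrite("pics/s11.png",np.hstack([cv2.resize(a["frame"][150:250,150:250,::-1],None,fx=4,fy=4,interpolation=cv2.INTER_CUBIC),cv2.resize(b["frame"][130:230,250:350,::-1],None,fx=4,fy=4,interpolation=cv2.INTER_CUBIC)]))
for z in (.022,.057,.122): print(proj(d,[.631,-.1965,z])*1.5, (proj(a,[.631,-.1965,z])-150)*4,(proj(b,[.631,-.1965,z])-[250,130])*4)
E
```

```text
[ 0.632  -0.1974  0.2049] [ 0.     0.029 -0.077 -0.057 -0.001 -0.   ] [0.0041 0.674  0.7388 0.0014] [ 0.8536 -0.5743  0.0486]
[381.2569 254.2662] [167.4472 272.2941] [131.2062 241.5871]
[381.3528 264.5281] [164.1772 237.1166] [132.6487 206.373 ]
[381.5965 290.5873] [157.856  169.1144] [135.4245 138.6108]
```

View pics/w11.png

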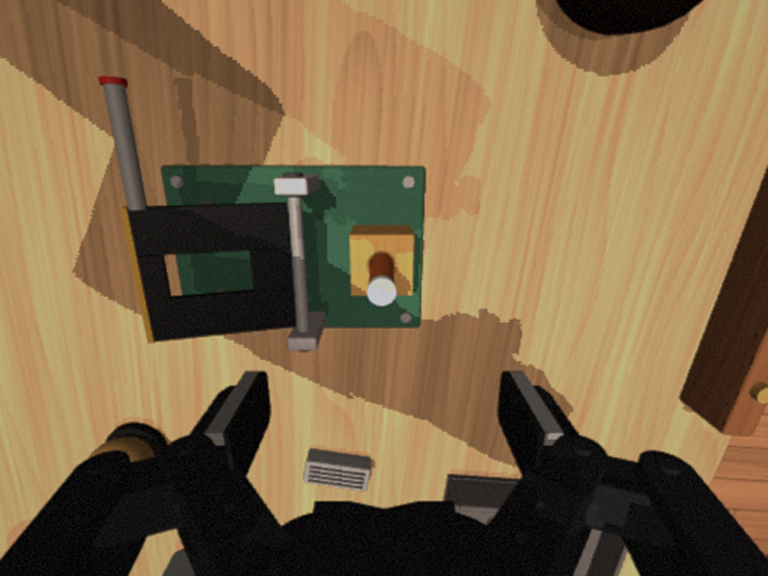

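View pics/s11.png

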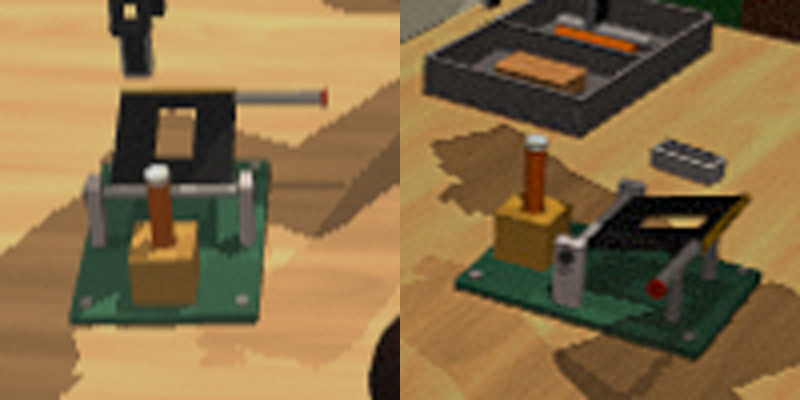

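The tube is home: its cap at (382,291) lies on the prediction for a top at z=0.122. Next I'll go above the rod.

Emit:
move_arm:
  commands:
    - [[-0.5,0.2,0],[0,0,0],1]
    - [[-0.9,0.4,0],[0,0,0],1]
    - [[-0.9,0.4,0],[0,0,0],1]
    - [[-0.9,0.4,0],[0,0,0],1]
    - [[-0.9,0.4,0],[0,0,0],1]

```text
clock: 11.45
tcp_pos: [0.4632, -0.1233, 0.1974]
orientation: [-0.001, 0.674, 0.739, -0.0]
wrist_force: [0.0, 0.4, 0.8]
finger_gap: 0.0855
```

Emit:
move_arm:
  commands:
    - [[-0.2,0.1,0],[0,0,0],1]
    - [[0,0,-0.3],[0,0,0],1]
    - [[0,0,0],[0,0,0],1]
    - [[0,0,0],[0,0,0],1]
    - [[0,0,0],[0,0,0],1]

```text
clock: 11.95
tcp_pos: [0.4586, -0.121, 0.1866]
orientation: [-0.0, 0.674, 0.739, -0.0]
wrist_force: [0.4, 0.5, 0.7]
finger_gap: 0.0853
```

```bash
python3 - <<'E'
from h import *
np.set_printoptions(precision=4,suppress=True)
s=env.get_state();print(s["tcp_pos"],s["qvel"].round(3),s["orientation"],s["wrist_force"])
d=wristcal(s,eyes.read_camera("wrist"));np.savez("w12.npz",**d)
cv2.imwrite("pics/w12.png",cv2.resize(d["frame"][:,:,::-1],None,fx=1.5,fy=1.5,interpolation=cv2.INTER_CUBIC))
print(proj(d,[.4574,-.1218,.088])*1.5)
E
```

```text
[ 0.4586 -0.121   0.1866] [ 0.001 -0.006  0.001  0.002 -0.     0.   ] [-0.0002  0.6741  0.7387 -0.0001] [0.3712 0.5465 0.7046]
[382.1939 286.231 ]
```

View pics/w12.png

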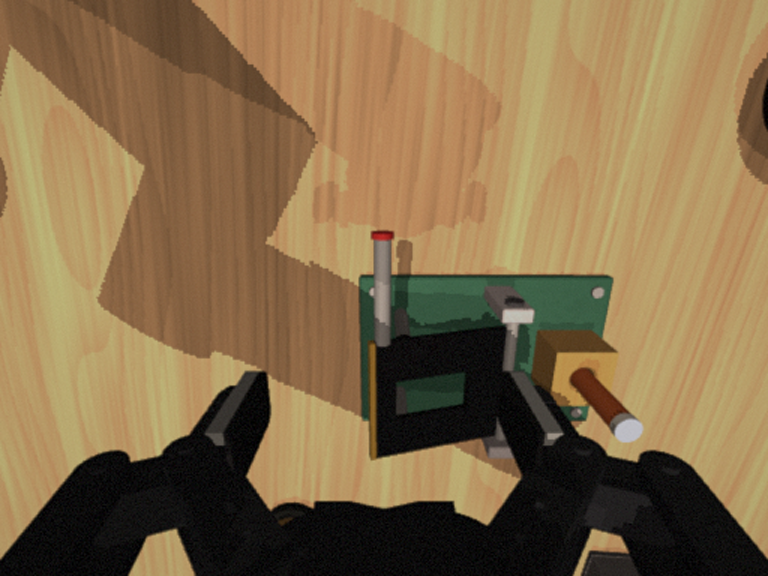

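The rod runs straight along the image at column 382, on the predicted grip point (382,286). I'll descend to straddle it.

Emit:
move_arm:
  commands:
    - [[-0.03,-0.02,-0.4],[0,0,0],1]
    - [[0,0,-0.8],[0,0,0],1]
    - [[0,0,-0.8],[0,0,0],1]
    - [[0,0,-0.42],[0,0,0],1]
    - [[0,0,0],[0,0,0],1]

```text
clock: 12.5
tcp_pos: [0.455, -0.1206, 0.0879]
orientation: [-0.002, 0.674, 0.739, -0.001]
wrist_force: [0.6, -0.0, 0.1]
finger_gap: 0.0852
```

Emit:
move_arm:
  commands:
    - [[0,0,0],[0,0,0],1]
    - [[0,0,0],[0,0,0],1]
    - [[0,0,0],[0,0,0],1]

```text
clock: 12.8
tcp_pos: [0.4576, -0.1218, 0.0916]
orientation: [0.001, 0.674, 0.739, 0.0]
wrist_force: [-0.6, 0.8, -0.3]
finger_gap: 0.0854
```

```bash
python3 - <<'E'
from h import *
np.set_printoptions(precision=4,suppress=True)
s=env.get_state();print(s["tcp_pos"],s["qvel"].round(3),s["orientation"],s["wrist_force"])
d=wristcal(s,eyes.read_camera("wrist"));np.savez("w13.npz",**d)
cv2.imwrite("pics/w13.png",cv2.resize(d["frame"][:,:,::-1],None,fx=1.5,fy=1.5,interpolation=cv2.INTER_CUBIC))
print(proj(d,[.4574,-.1218,.088])*1.5)
E
```

```text
[ 0.4576 -0.1218  0.0916] [-0.001 -0.002 -0.008 -0.003 -0.001  0.   ] [0.0012 0.674  0.7388 0.0004] [-0.558   0.8029 -0.3399]
[383.5643 348.1504]
```

View pics/w13.png

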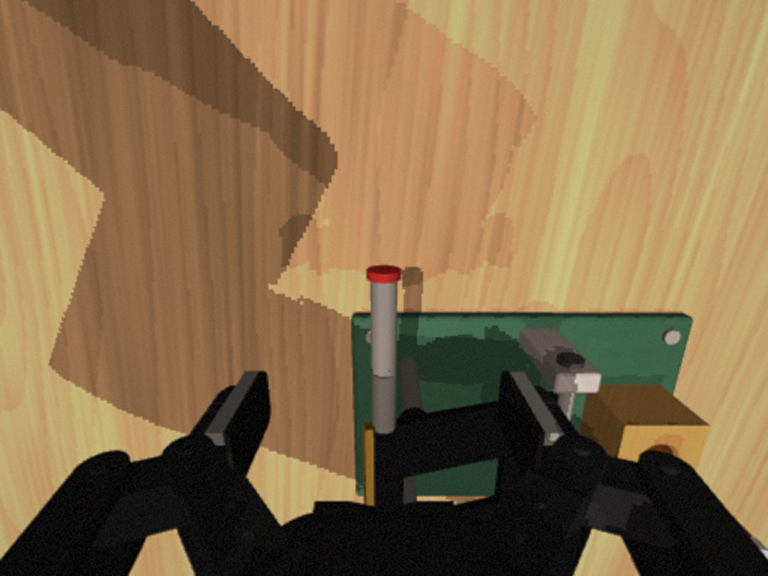

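The rod is centred between the open pads at column 384. Closing on it.

Emit:
move_arm:
  commands:
    - [[0,0,-0.07],[0,0,0],1]
    - [[0,0,0],[0,0,0],-1]
    - [[0,0,0],[0,0,0],-1]
    - [[0,0,0],[0,0,0],-1]
    - [[0,0,0],[0,0,0],-1]
  newtons: 40

```text
clock: 13.35
tcp_pos: [0.4565, -0.1212, 0.0875]
orientation: [0.0, 0.674, 0.739, 0.0]
wrist_force: [0.5, 0.7, -0.5]
finger_gap: 0.0281
```

Emit:
move_arm:
  commands:
    - [[0,0,0],[0,0,0],-1]
    - [[0,0,0],[0,0,0],-1]
    - [[0,0,0],[0,0,0],-1]
    - [[0,0,0],[0,0,0],-1]

```text
clock: 13.75
tcp_pos: [0.4565, -0.1213, 0.0875]
orientation: [0.0, 0.674, 0.739, 0.0]
wrist_force: [-0.2, 0.8, 0.2]
finger_gap: 0.0001
```

```bash
python3 - <<'E'
from h import *
np.set_printoptions(precision=4,suppress=True)
s=env.get_state();print(s["tcp_pos"],s["finger_gap"],s["orientation"],s["wrist_force"])
d=wristcal(s,eyes.read_camera("wrist"));np.savez("w14.npz",**d)
cv2.imwrite("pics/w14.png",cv2.resize(d["frame"][:,:,::-1],None,fx=1.5,fy=1.5,interpolation=cv2.INTER_CUBIC))
E
```

```text
[ 0.4565 -0.1213  0.0875] 0.00010283834659119724 [0.     0.674  0.7387 0.    ] [-0.208   0.7846  0.1767]
```

View pics/w14.png

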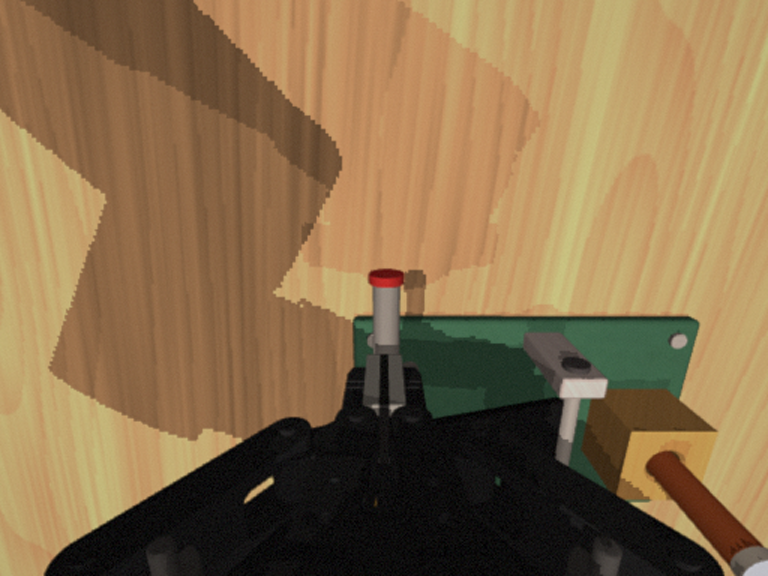

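The gap reads about 0, so the rod is not between the pads. I'll look from outside.

```bash
python3 - <<'E'
from h import *
a=eyes.read_camera("scene");b=eyes.read_camera("side")
np.savez("scene15.npz",**a);np.savez("side15.npz",**b)
cv2.imwrite("pics/s15.png",np.hstack([cv2.resize(a["frame"][120:250,150:250,::-1],None,fx=4,fy=4,interpolation=cv2.INTER_CUBIC),cv2.resize(b["frame"][110:240,260:360,::-1],None,fx=4,fy=4,interpolation=cv2.INTER_CUBIC)]))
E
```

```text
(no output)
```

View pics/s15.png

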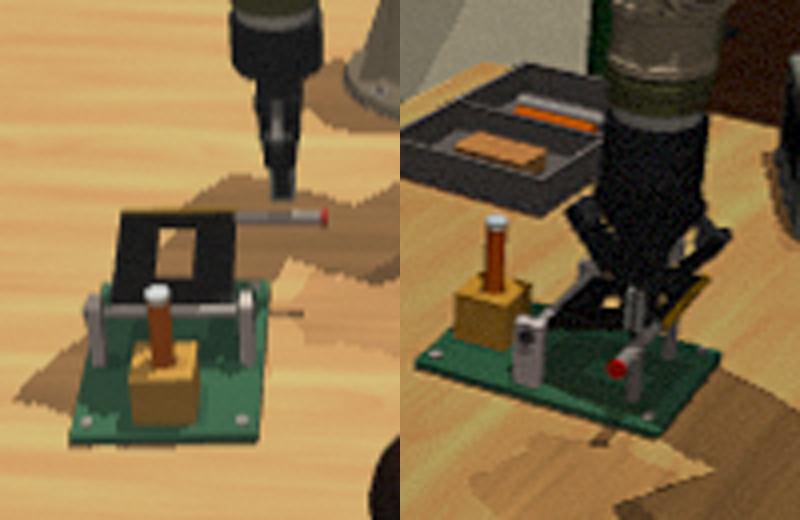

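```bash
python3 - <<'E'
from h import *
s=env.get_state();a=dict(np.load("scene15.npz"));b=dict(np.load("side15.npz"))
print(s["tcp_pos"],s["joint_pos"])
for P in [s["tcp_pos"],s["tcp_pos"]-[0,0,.019],s["tcp_pos"]-[0,0,-.02]]:
    print((proj(a,P)-[150,120])*4,(proj(b,P)-[260,110])*4+[400,0])
q=lambda p:(150+p[0]/4,120+p[1]/4);r=lambda p:(260+(p[0]-400)/4,110+p[1]/4)
print("tip",tri(a,q((283,198)),b,r((635,332))))
print("rodend",tri(a,q((324,218)),b,r((618,368))))
E
```

```text
[ 0.45649376 -0.12124692  0.08752625] [-4.29836860e-01  1.95413853e-01 -4.28756858e-01  9.46551453e-01
  4.28110580e-05  1.04931556e+00]
[284.26237167 214.66264366] [634.51418345 349.09796574]
[285.0735851  233.27995798] [632.55781352 370.32387827]
[283.3962029  194.78410653] [636.60582844 326.40436725]
tip (array([ 0.45671828, -0.12112864,  0.10349289]), np.float64(0.0020094268921037346))
rodend (array([ 0.45414194, -0.08794556,  0.08579719]), np.float64(0.003522533671126341))
```

```bash
python3 - <<'E'
from h import *
print(env.tcp_to_tips)
a=dict(np.load("scene15.npz"));b=dict(np.load("side15.npz"))
cv2.imwrite("pics/s16.png",np.hstack([cv2.resize(a["frame"][150:190,195:235,::-1],None,fx=10,fy=10,interpolation=cv2.INTER_CUBIC),cv2.resize(b["frame"][165:205,295:335,::-1],None,fx=10,fy=10,interpolation=cv2.INTER_CUBIC)]))
E
```

```text
0.019
```

View pics/s16.png

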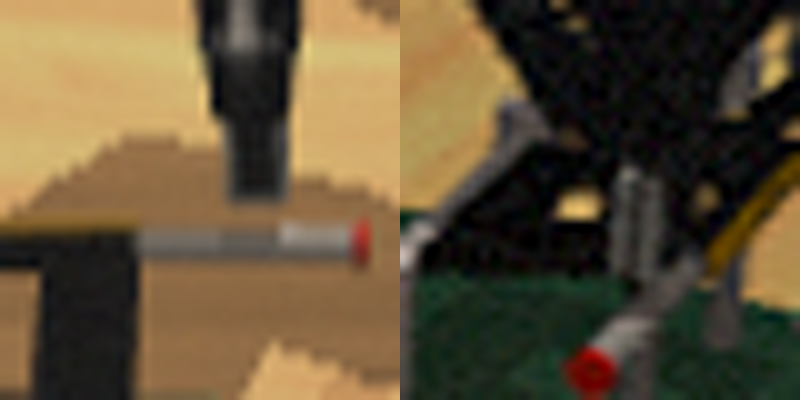

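The fingertips actually end about 8 mm above the rod: triangulated tip z 0.1035, where the reported TCP gives 0.0685. So the real tips are about 35 mm higher than stated, and the tube was held by its cap. I'll open, go 30 mm lower and check again.

Emit:
move_arm:
  commands:
    - [[0,0,0],[0,0,0],1]
    - [[0,0,0],[0,0,0],1]
    - [[0,0,0],[0,0,0],1]
    - [[0,0,0],[0,0,0],1]
    - [[0,0,0],[0,0,0],1]

```text
clock: 14.4
tcp_pos: [0.4565, -0.1213, 0.0875]
orientation: [0.0, 0.674, 0.739, 0.0]
wrist_force: [-0.5, -0.2, -0.2]
finger_gap: 0.0727
```

Emit:
move_arm:
  commands:
    - [[0,0,-0.2],[0,0,0],1]
    - [[0,0,-0.3],[0,0,0],1]
    - [[0,0,-0.25],[0,0,0],1]
    - [[0,0,0],[0,0,0],1]
    - [[0,0,0],[0,0,0],1]

```text
clock: 14.9
tcp_pos: [0.4559, -0.121, 0.0568]
orientation: [-0.001, 0.674, 0.739, -0.0]
wrist_force: [-0.4, -0.8, -0.6]
finger_gap: 0.0852
```

```bash
python3 - <<'E'
from h import *
s=env.get_state();print(s["tcp_pos"],s["finger_gap"],s["wrist_force"])
a=eyes.read_camera("scene");b=eyes.read_camera("side")
cv2.imwrite("pics/s17.png",np.hstack([cv2.resize(a["frame"][130:190,185:245,::-1],None,fx=6.5,fy=6.5,interpolation=cv2.INTER_CUBIC),cv2.resize(b["frame"][150:210,285:345,::-1],None,fx=6.5,fy=6.5,interpolation=cv2.INTER_CUBIC)]))
E
```

```text
[ 0.4559179  -0.12099863  0.05683117] 0.08519775018382145 [-0.40071108 -0.80039911 -0.5532435 ]
```

View pics/s17.png

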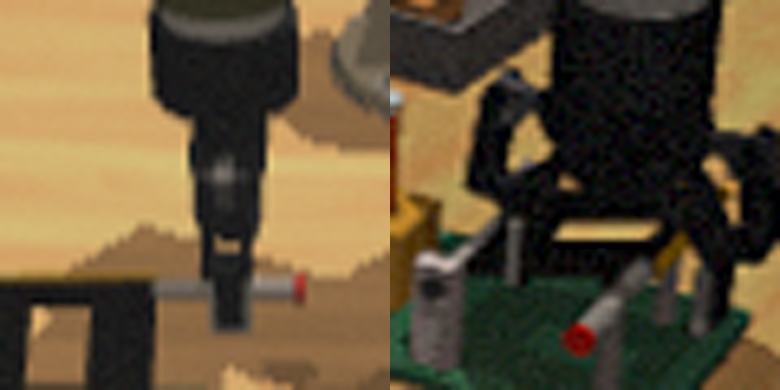

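The front finger now covers the rod, and the gripper body is well clear. Closing.

Emit:
move_arm:
  commands:
    - [[0,0,0],[0,0,0],-1]
    - [[0,0,0],[0,0,0],-1]
    - [[0,0,0],[0,0,0],-1]
    - [[0,0,0],[0,0,0],-1]
    - [[0,0,0],[0,0,0],-1]

```text
clock: 15.5
tcp_pos: [0.4568, -0.1213, 0.0576]
orientation: [0.0, 0.674, 0.739, 0.0]
wrist_force: [11.6, 0.4, -1.0]
finger_gap: 0.0122
```

Emit:
move_arm:
  commands:
    - [[0,0,0],[0,0,0],-1]
    - [[0,0,0],[0,0,0],-1]
    - [[0,0,0],[0,0,0],-1]

```text
clock: 15.8
tcp_pos: [0.4574, -0.1212, 0.0578]
orientation: [0.001, 0.674, 0.739, 0.001]
wrist_force: [4.2, 2.5, 0.6]
finger_gap: 0.0104
```

```bash
python3 - <<'E'
from h import *
s=env.get_state();print(s["tcp_pos"],s["finger_gap"],s["wrist_force"],s["ft_torque"])
a=eyes.read_camera("scene");b=eyes.read_camera("side")
cv2.imwrite("pics/s18.png",np.hstack([cv2.resize(a["frame"][130:190,185:245,::-1],None,fx=6.5,fy=6.5,interpolation=cv2.INTER_CUBIC),cv2.resize(b["frame"][150:210,285:345,::-1],None,fx=6.5,fy=6.5,interpolation=cv2.INTER_CUBIC)]))
E
```

```text
[ 0.45735284 -0.12122302  0.05779202] 0.010410254304502292 [4.20582685 2.47507819 0.63469043] [ 0.3845223  -0.76628097  0.00666587]
```

View pics/s18.png

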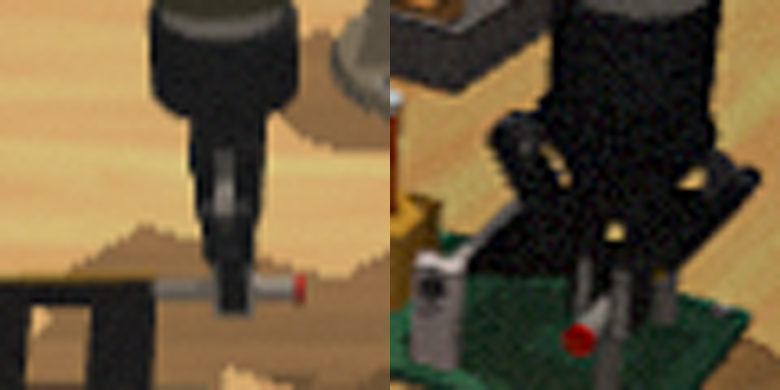

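The rod is gripped: gap 10 mm, and the TCP x of 0.4574 matches the model's rod x at rest. Next I'll work out the arc.

```bash
python3 - <<'E'
import numpy as np
A=np.arange(-1.3,-.09,.08);A=np.linspace(-1.3,-.1,16)
x=105*np.sin(A);z=105*np.cos(A);y=.0915
for i in range(15):
    print(i,A[i+1].round(2),(np.array([(x[i+1]-x[i])*np.cos(y),(x[i+1]-x[i])*np.sin(y),z[i+1]-z[i]])/40).round(3), ((x[i+1]-x[0])*np.cos(y)+457.4).round(1),(z[i+1]-z[0]+57.8).round(1))
E
```

```text
0 -1.22 [0.064 0.006 0.2  ] 460.0 65.8
1 -1.14 [0.08  0.007 0.194] 463.1 73.6
2 -1.06 [0.095 0.009 0.187] 466.9 81.0
3 -0.98 [0.109 0.01  0.179] 471.3 88.2
4 -0.9 [0.123 0.011 0.17 ] 476.2 95.0
5 -0.82 [0.136 0.013 0.159] 481.7 101.3
6 -0.74 [0.149 0.014 0.148] 487.6 107.3
7 -0.66 [0.16  0.015 0.135] 494.0 112.7
8 -0.58 [0.17  0.016 0.122] 500.8 117.5
9 -0.5 [0.179 0.016 0.108] 508.0 121.9
10 -0.42 [0.187 0.017 0.093] 515.5 125.6
11 -0.34 [0.194 0.018 0.078] 523.3 128.7
12 -0.26 [0.2   0.018 0.062] 531.3 131.2
13 -0.18 [0.204 0.019 0.046] 539.4 133.0
14 -0.1 [0.207 0.019 0.029] 547.7 134.2
```

Emit:
move_arm:
  commands:
    - [[0.064,0.006,0.2],[0,0,0],-1]
    - [[0.08,0.007,0.194],[0,0,0],-1]
    - [[0.095,0.009,0.187],[0,0,0],-1]
    - [[0.109,0.01,0.179],[0,0,0],-1]
    - [[0.123,0.011,0.17],[0,0,0],-1]
  newtons: 35

```text
clock: 16.4
tcp_pos: [0.4743, -0.1196, 0.0946]
orientation: [-0.001, 0.674, 0.739, -0.001]
wrist_force: [0.1, -2.4, -3.6]
finger_gap: 0.0104
```

Emit:
move_arm:
  commands:
    - [[0,0,0],[0,0,0],-1]
    - [[0,0,0],[0,0,0],-1]

```text
clock: 16.6
tcp_pos: [0.4743, -0.1196, 0.0946]
orientation: [-0.001, 0.674, 0.739, -0.001]
wrist_force: [-2.1, -1.2, -0.8]
finger_gap: 0.0106
```

```bash
python3 - <<'E'
from h import *
s=env.get_state();print(s["tcp_pos"],s["finger_gap"],s["wrist_force"],s["ft_torque"])
a=eyes.read_camera("scene");b=eyes.read_camera("side")
cv2.imwrite("pics/s19.png",np.hstack([cv2.resize(a["frame"][130:210,165:245,::-1],None,fx=5,fy=5,interpolation=cv2.INTER_CUBIC),cv2.resize(b["frame"][140:220,265:345,::-1],None,fx=5,fy=5,interpolation=cv2.INTER_CUBIC)]))
E
```

```text
[ 0.47434762 -0.11961789  0.09460257] 0.010596696900405506 [-2.13716603 -1.15619231 -0.83107074] [-0.25875668  0.56584829 -0.00426446]
```

View pics/s19.png

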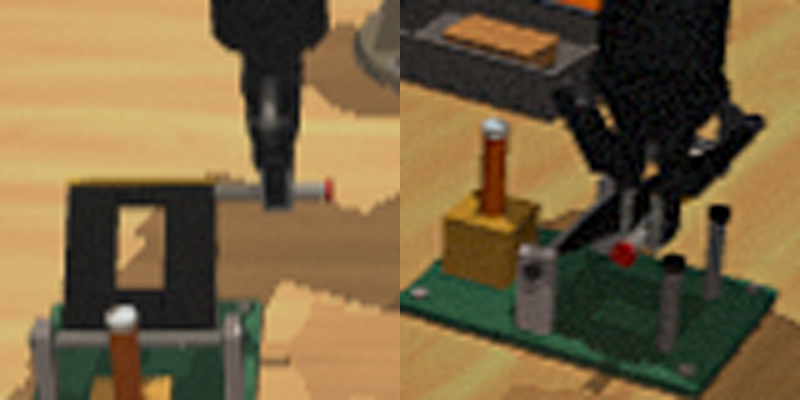

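The flap is following the arc. Continuing.

Emit:
move_arm:
  commands:
    - [[0.15,0.013,0.159],[0,0,0],-1]
    - [[0.155,0.014,0.148],[0,0,0],-1]
    - [[0.165,0.015,0.135],[0,0,0],-1]
    - [[0.17,0.016,0.122],[0,0,0],-1]
    - [[0.179,0.016,0.108],[0,0,0],-1]

```text
clock: 17.2
tcp_pos: [0.5047, -0.1168, 0.1228]
orientation: [-0.002, 0.674, 0.738, -0.002]
wrist_force: [-8.7, -0.2, 11.6]
finger_gap: 0.0102
```

Emit:
move_arm:
  commands:
    - [[0.187,0.017,0.093],[0,0,0],-1]
    - [[0.194,0.018,0.078],[0,0,0],-1]
    - [[0.2,0.018,0.062],[0,0,0],-1]
    - [[0,0,0],[0,0,0],-1]
    - [[0,0,0],[0,0,0],-1]

```text
clock: 17.7
tcp_pos: [0.5318, -0.1144, 0.1325]
orientation: [0.001, 0.674, 0.739, 0.0]
wrist_force: [-3.5, 0.3, 8.7]
finger_gap: 0.0107
```

```bash
python3 - <<'E'
from h import *
s=env.get_state();print(s["tcp_pos"],s["finger_gap"],s["wrist_force"],s["ft_torque"])
a=eyes.read_camera("scene");b=eyes.read_camera("side")
cv2.imwrite("pics/s20.png",np.hstack([cv2.resize(a["frame"][130:210,165:245,::-1],None,fx=5,fy=5,interpolation=cv2.INTER_CUBIC),cv2.resize(b["frame"][140:220,265:345,::-1],None,fx=5,fy=5,interpolation=cv2.INTER_CUBIC)]))
E
```

```text
[ 0.53183403 -0.11437872  0.13245763] 0.010664565014800698 [-3.47299279  0.27651177  8.7448885 ] [ 0.07859749  0.81001615 -0.01279611]
```

View pics/s20.png

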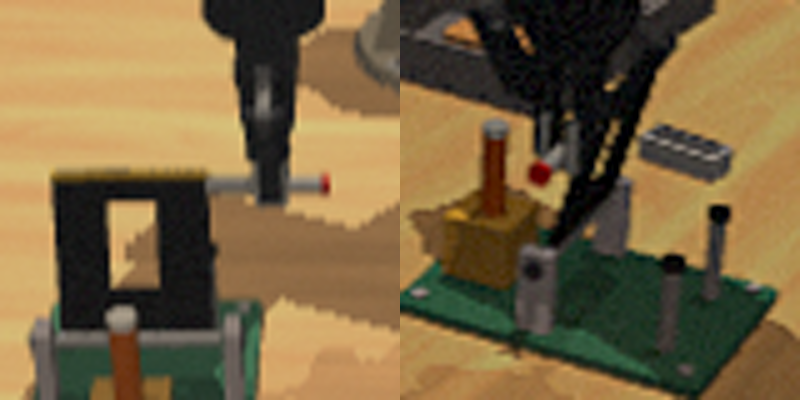

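Emit:
move_arm:
  commands:
    - [[0.15,0.014,0.06],[0,0,0],-1]
    - [[0.15,0.014,0.04],[0,0,0],-1]
    - [[0.1,0.009,0.02],[0,0,0],-1]
    - [[0,0,0],[0,0,0],-1]
    - [[0,0,0],[0,0,0],-1]

```text
clock: 18.3
tcp_pos: [0.5477, -0.1129, 0.1361]
orientation: [0.0, 0.674, 0.739, 0.0]
wrist_force: [-3.4, 0.2, 4.2]
finger_gap: 0.01
```

```bash
python3 - <<'E'
from h import *
np.set_printoptions(precision=4,suppress=True)
s=env.get_state();print(s["tcp_pos"],s["finger_gap"],s["wrist_force"],s["ft_torque"])
d=wristcal(s,eyes.read_camera("wrist"))
a=eyes.read_camera("scene");b=eyes.read_camera("side")
np.savez("scene21.npz",**a);np.savez("side21.npz",**b)
cv2.imwrite("pics/w21.png",cv2.resize(d["frame"][:,:,::-1],None,fx=1.5,fy=1.5,interpolation=cv2.INTER_CUBIC))
cv2.imwrite("pics/s21.png",np.hstack([cv2.resize(a["frame"][130:210,165:245,::-1],None,fx=5,fy=5,interpolation=cv2.INTER_CUBIC),cv2.resize(b["frame"][140:220,265:345,::-1],None,fx=5,fy=5,interpolation=cv2.INTER_CUBIC)]))
O=np.array([.5663,-.2023,0]);X=np.array([np.cos(.0905),np.sin(.0905),0]);Y=np.array([-X[1],X[0],0])
for ang in (-.15,-.1,-.05,0):
  P=O+105*.001*np.sin(ang)*X+.126*Y+[0,0,.06+.105*np.cos(ang)]
  print(ang,P,(proj(a,P)-[165,130])*5,(proj(b,P)-[265,140])*5+[400,0],proj(d,P)*1.5)
E
```

```text
[ 0.5477 -0.1129  0.1361] 0.010020422347216833 [-3.4051  0.1781  4.2441] [-0.0414  0.9017 -0.0066]
-0.15 [ 0.5393 -0.0782  0.1638] [326.2967 185.5349] [522.0643 165.6627] [369.6641 298.0485]
-0.1 [ 0.5445 -0.0778  0.1645] [326.1281 188.7535] [514.3535 162.7501] [384.388  298.6894]
-0.05 [ 0.5497 -0.0773  0.1649] [325.9681 192.3678] [506.6127 160.2247] [399.2876 299.0864]
0 [ 0.5549 -0.0768  0.165 ] [325.8174 196.3716] [498.864  158.0917] [414.2481 299.2345]
```

View pics/w21.png

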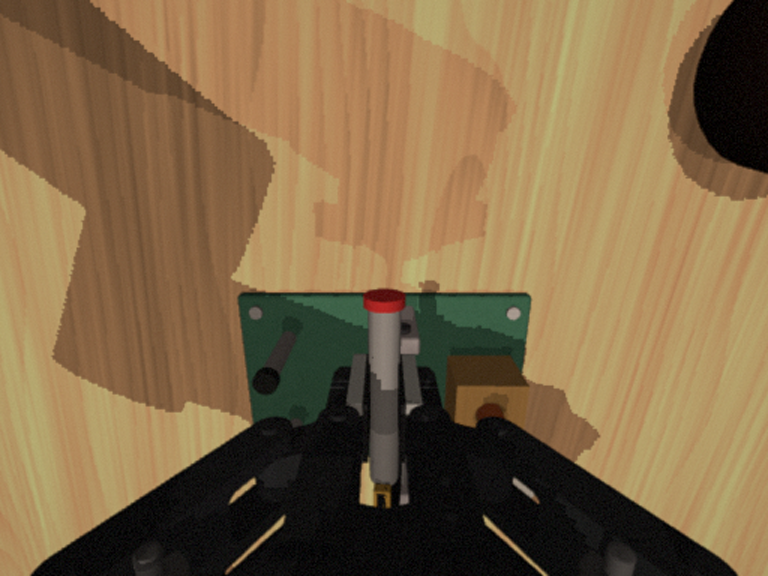

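View pics/s21.png

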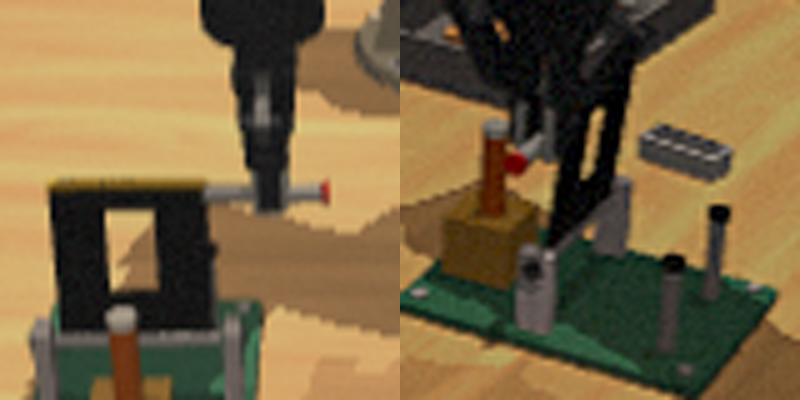

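All the views put the flap at about -0.1 rad: wrist red end at column 384 against 384.4 predicted, side view (516,162). I'll ease in the last 9 mm slowly.

Emit:
move_arm:
  commands:
    - [[0.06,0.005,0.01],[0,0,0],-1]
    - [[0.06,0.005,0.01],[0,0,0],-1]
    - [[0.05,0.005,0.005],[0,0,0],-1]
    - [[0.03,0.003,0],[0,0,0],-1]
    - [[0,0,0],[0,0,0],-1]

```text
clock: 18.95
tcp_pos: [0.5556, -0.1122, 0.1365]
orientation: [0.0, 0.674, 0.739, 0.0]
wrist_force: [-2.8, -1.3, 1.7]
finger_gap: 0.01
```

Emit:
move_arm:
  commands:
    - [[0,0,0],[0,0,0],-1]
    - [[0,0,0],[0,0,0],-1]
    - [[0,0,0],[0,0,0],-1]

```text
clock: 19.25
tcp_pos: [0.5552, -0.1123, 0.1365]
orientation: [-0.0, 0.674, 0.739, -0.0]
wrist_force: [-0.3, -0.4, 0.4]
finger_gap: 0.0106
```

```bash
python3 - <<'E'
from h import *
np.set_printoptions(precision=4,suppress=True)
s=env.get_state();print(s["tcp_pos"],s["finger_gap"],s["wrist_force"],s["ft_torque"])
d=wristcal(s,eyes.read_camera("wrist"))
a=eyes.read_camera("scene");b=eyes.read_camera("side")
for n,e in(("scene22",a),("side22",b),("w22",d)): np.savez(n+".npz",**e)
O=np.array([.5663,-.2023,0]);X=np.array([np.cos(.0905),np.sin(.0905),0]);Y=np.array([-X[1],X[0],0])
def red(e):
    h=cv2.cvtColor(e["frame"],cv2.COLOR_RGB2HSV);m=(((h[...,0]<6)|(h[...,0]>174))&(h[...,1]>170)&(h[...,2]>90)).astype(np.uint8)
    n,l,st,c=cv2.connectedComponentsWithStats(m)
    return [(st[i,4],c[i].round(2)) for i in range(1,n) if st[i,4]>5]
for e in(a,b,d): print(red(e))
print("rest",red(dict(np.load("scene.npz"))),red(dict(np.load("side.npz"))))
for ang in (-1.3,-.05,0,.05):
  P=O+105*.001*np.sin(ang)*X+.126*Y+[0,0,.06+.105*np.cos(ang)]
  print(ang,P,proj(a,P),proj(b,P),proj(d,P))
cv2.imwrite("pics/s22.png",np.hstack([cv2.resize(a["frame"][130:210,165:245,::-1],None,fx=5,fy=5,interpolation=cv2.INTER_CUBIC),cv2.resize(b["frame"][140:220,265:345,::-1],None,fx=5,fy=5,interpolation=cv2.INTER_CUBIC)]))
E
```

```text
[ 0.5552 -0.1123  0.1365] 0.010599906127563364 [-0.309  -0.3885  0.3582] [-0.1219  0.5715 -0.0135]
[]
[(np.int32(15), array([285.13, 171.47]))]
[(np.int32(202), array([255.51, 203.13]))]
rest [] [(np.int32(12), array([313.83, 201.83]))]
-1.3 [ 0.4542 -0.086   0.0881] [231.2498 173.5504] [313.8539 202.0565] [133.3942 166.8565]
-0.05 [ 0.5497 -0.0773  0.1649] [230.1936 168.4736] [286.3225 172.0449] [251.8122 199.0203]
0 [ 0.5549 -0.0768  0.165 ] [230.1635 169.2743] [284.7728 171.6183] [261.7421 199.1169]
0.05 [ 0.5601 -0.0763  0.1649] [230.1353 170.1515] [283.2258 171.2709] [271.6613 199.0477]
```

View pics/s22.png

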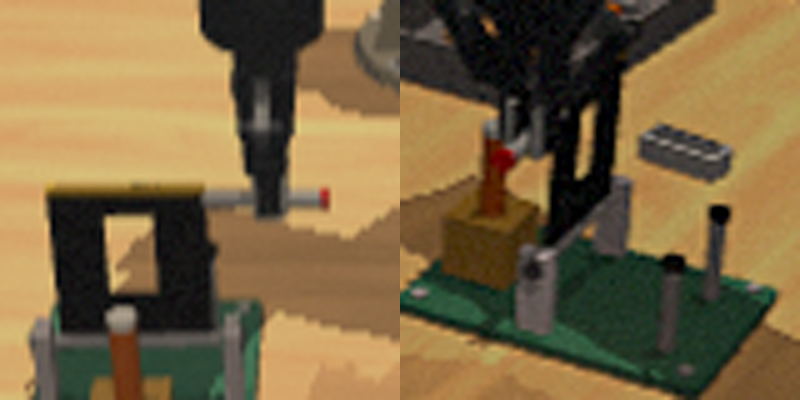

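The estimates agree: -0.031 from the wrist view, -0.012 from the side view and -0.028 from the TCP. One last step of about 2 mm.

Emit:
move_arm:
  commands:
    - [[0.02,0.002,0],[0,0,0],-1]
    - [[0.025,0.002,0],[0,0,0],-1]
    - [[0,0,0],[0,0,0],-1]
    - [[0,0,0],[0,0,0],-1]
    - [[0,0,0],[0,0,0],-1]

```text
clock: 19.9
tcp_pos: [0.5569, -0.1121, 0.1366]
orientation: [-0.0, 0.674, 0.739, -0.0]
wrist_force: [-2.4, -1.2, 0.7]
finger_gap: 0.0106
```

Emit:
move_arm:
  commands:
    - [[0,0,0],[0,0,0],-1]
    - [[0,0,0],[0,0,0],-1]
    - [[0,0,0],[0,0,0],-1]
    - [[0,0,0],[0,0,0],-1]
    - [[0,0,0],[0,0,0],-1]

```text
clock: 20.4
tcp_pos: [0.5571, -0.1121, 0.1366]
orientation: [-0.0, 0.674, 0.739, -0.0]
wrist_force: [-2.0, -1.0, -0.5]
finger_gap: 0.0103
```

```bash
python3 - <<'E'
from h import *
np.set_printoptions(precision=4,suppress=True)
s=env.get_state();print(s["tcp_pos"],s["finger_gap"],s["wrist_force"],s["ft_torque"],s["qvel"])
d=wristcal(s,eyes.read_camera("wrist"))
a=eyes.read_camera("scene");b=eyes.read_camera("side")
O=np.array([.5663,-.2023,0]);X=np.array([np.cos(.0905),np.sin(.0905),0]);Y=np.array([-X[1],X[0],0])
def red(e):
    h=cv2.cvtColor(e["frame"],cv2.COLOR_RGB2HSV);m=(((h[...,0]<6)|(h[...,0]>174))&(h[...,1]>170)&(h[...,2]>90)).astype(np.uint8)
    n,l,st,c=cv2.connectedComponentsWithStats(m)
    return [(st[i,4],c[i].round(2)) for i in range(1,n) if st[i,4]>5]
for e in(b,d): print(red(e))
for ang in (-.05,0,.05):
  P=O+105*.001*np.sin(ang)*X+.126*Y+[0,0,.06+.105*np.cos(ang)]
  print(ang,proj(b,P),proj(d,P))
cv2.imwrite("pics/w23.png",cv2.resize(d["frame"][:,:,::-1],None,fx=1.5,fy=1.5,interpolation=cv2.INTER_CUBIC))
cv2.imwrite("pics/s23.png",np.hstack([cv2.resize(a["frame"][130:210,165:245,::-1],None,fx=5,fy=5,interpolation=cv2.INTER_CUBIC),cv2.resize(b["frame"][140:220,265:345,::-1],None,fx=5,fy=5,interpolation=cv2.INTER_CUBIC)]))
cv2.imwrite("pics/full23.png",a["frame"][:,:,::-1])
E
```

```text
[ 0.5571 -0.1121  0.1366] 0.010267557612779336 [-1.983  -0.9529 -0.5201] [-0.2938  0.9903 -0.0442] [-0.0019  0.001  -0.0014 -0.0013 -0.0011  0.0005]
[(np.int32(16), array([284.81, 171.62]))]
[(np.int32(208), array([255.51, 203.15]))]
-0.05 [286.3225 172.0449] [248.3656 198.9605]
0 [284.7728 171.6183] [258.2858 199.0578]
0.05 [283.2258 171.2709] [268.2014 198.9893]
```

View pics/s23.png

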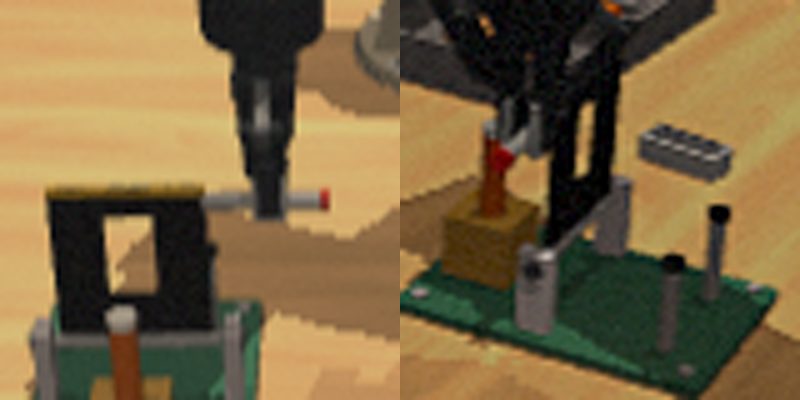

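View pics/full23.png

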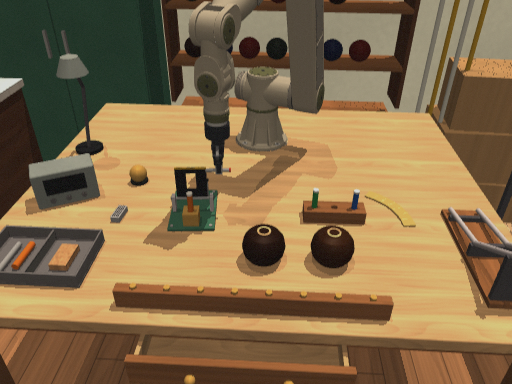

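View pics/w23.png

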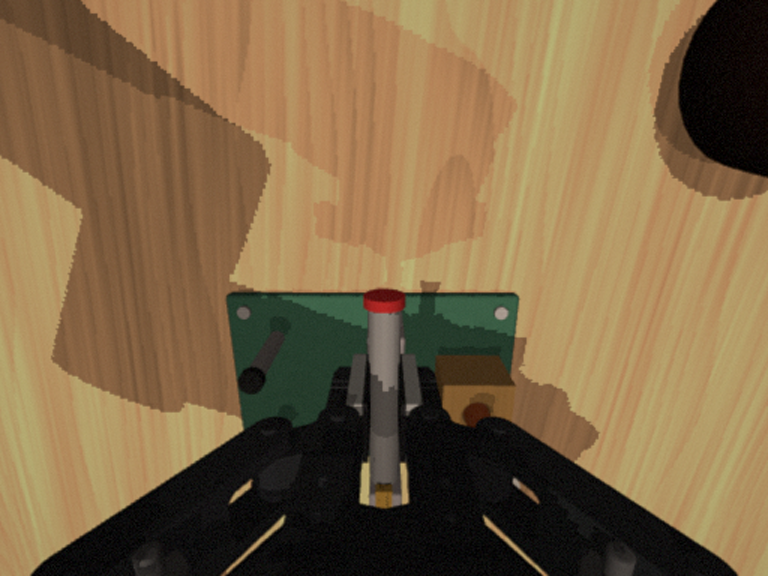

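The side view gives -0.001 rad, the wrist view -0.014 and the TCP -0.010, so the flap is upright and a hair on the safe side. It is steady and held. Handing in.

```bash
python3 -c "
from workcell import job
print(job.hand_in())"
```

```text
the job is handed in; nothing more can be done
None
```

I moved the orange tube from the rack's middle hole to the brass socket and let go of it. Then I swung the flap up by its rod and handed in while still holding it upright. The last clock reading before hand-in was about 20.5 s of the 58 s allowed.

- **Tube:** it met the socket floor with 9 N at the expected height. Afterwards its cap appeared where a fully seated tube should show it.
- **Flap angle:** the last checks gave -0.001 rad (side camera), -0.014 (wrist camera) and -0.010 (arm position). The side camera was the only check independent of the arm's reported position. All three are slightly on the rest side, and the flap was at or below 0 in every check on the way up. The arm was still, and the wrist force was about 2 N.
- **Other things:** the last scene view shows the other tubes, woods, ball, block and template where they were, judged by eye only.

**Disagreements:**
- **Finger length:** the fingertips proved about 35 mm shorter than the stated geometry. The tube was therefore held only near its cap.
- **First rod grasp:** for the same reason it closed on air, touching nothing. I lowered the gripper 30 mm and gripped the rod on the second try.
- **Finger gap:** it read below the true sizes, about 14 mm on the 18 mm tube and 10 mm on the 12 mm rod.

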